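# Return the mixed-up solder reels to their own stands

### The arm

A 6-joint arm with a two-finger parallel gripper is mounted at the origin on the work surface. World frame = base frame: x ahead of the robot, y to its left, z up, the work surface at z = 0. Lengths are in m, angles in rad, forces in N, time in s.
With the tool pointing down it reaches from about 0.25 to 0.725 m from the base axis. Payload 4 kg.
Tool frame: the origin (TCP) lies on the centre line of the jaws, within the pads' length; the fingertips stand 25 mm ahead of it and the grasp point (between the pads) lies 6 mm ahead of it; z points along the fingers, x is the direction in which the jaws open and shut, and the axes are right-handed (so a half turn about z gives the same grasp; the last joint's range is limited). The gripper opens to 85 mm and grips with 20 to 120 N. Pads are 22 mm wide; open, the fingers measure 114 mm over their backs; the gripper's body (76 mm by 85 mm) begins 54 mm behind the grasp point. The pads swing forward as they close: fully open they stand 13 mm farther back than shut.
Start: joints at [1.233, 0.241, 0.005, 1.335, 0, 1.571], TCP at [0.166, 0.472, 0.256] pointing down, gripper open.
Joint ranges: [-2.72, 2.72], [-1.05, 1.87], [-1.09, 1.28], [-1.99, 2.15], [-1.42, 1.44], [-3.14, 3.14]. Speed limits (rad/s): [2.79, 2.79, 3.14, 3.14, 3.14, 3.14].

### API

Orientations are given as a unit quaternion [x, y, z, w].
In Python, from workcell import bot, imaging, order gives the robot as it stands.
- The arm moves only by the tool carry_out, never from a script. Its argument "moves" is a list of rows, each a list of 5 numbers: the shift along the tool's x, y, z scaled (see below), then the turn about the tool's z scaled (see below), then the opening, from -1 (shut) to 1 (fully open). In form: [[tx, ty, tz, roll, hand], ...]. A call has 1 to 20 rows; each row is the pose to reach, as a shift and turn from the pose commanded when the call began, along the tool's axes at that moment; what a row does not reach only later rows make up. The controller multiplies each number of a shift by 0.1 m and each number of a turn by 90 degrees. A row lasts 1/10 s, in which the tool goes at most 50 mm and 8.59 degrees, less where a joint would pass 70% of its speed; a pose out of reach is approached as far as the arm can. A call with a number of a shift or a turn outside -1 to 1 is refused whole. A call with a gripper value outside its range is refused whole. The fingers move at their own pace and stop on an object; the grip force is fixed at half the most. Time passes only in rows, so rows that repeat a pose let the fingers close. It gives the time, the measured TCP pose, the force and the opening at its end, in the units of the state.
- bot.get_obs(): the state, without advancing time (a new reading comes with each control period).
- imaging.camera(name): name is "scene" or "top" or "wrist"; returns the picture (420x560x3 uint8, red, green, blue); there is no depth.
- imaging.camera_model(name): a dict with "fovy" (degrees; the focal length in pixels is half the picture's height over the tangent of half this angle, whatever the lens; pixels are square), "cx", "cy" (the principal point, pixels), "eye" and "rotation" of the camera in the world. Camera axes: x right, y up, looking along -z (the intrinsics and any distortion apply to the point x, -y, -z); pixel columns grow to the right and rows downward; lengths in m; the calibration is good to about 2 mm. A picture is of the moment at which its call begins: read the wrist's pose just before it. camera_model takes no time and is no camera call; for the wrist camera it gives the pose at the moment of the call.
- order.job_done(): hands the job in, once; it reports no verdict.
The state is a dict: "clock": time; "joint_pos": joint angles; "joint_vel": joint speeds; "tau": joint torques, N m; "eef_pos": TCP position; "tool_rot": TCP orientation; "ft_force": force on the tool from outside, world axes, zero at the start; "ft_torque": the same for the moment, N m; "grip_width": finger opening in m.
Only numpy, scipy, OpenCV 4.12 (cv2) and the standard library are available. Lean on these libraries where they do the work, as an engineer would, in place of code of your own. Each camera call takes 0.05 s, during which the arm holds its last target.

### The job

All four solder reels stand on the wrong reel stands: put each one back on its own, the smallest reel on the smallest stand and so on up to the largest reel on the largest stand, each lying flat with the stand's pin in its bore. To free a stand, set a reel down upright on the empty pan of the spring scale and let go of it there; never put a reel down on the bench or the mat, and leave the pan empty at the end. Do not disturb the multimeter.

Things in the scene. Friction and masses are not known exactly. Their poses are not given: they have to be found in the camera images.
- reel_tiny: The smallest of the four solder reels: white flanges, silvery winding, standing upright on its end, 40 mm in diameter over the flanges (the winding is nearly flush with them), 30 mm tall, with a 24 mm bore right through along its axis; about 80 g. Origin: centre of its underside; z up along the bore.
- reel_small: The second smallest of the four solder reels: white flanges, silvery winding, standing upright on its end, 48 mm in diameter over the flanges (the winding is nearly flush with them), 40 mm tall, with a 24 mm bore right through along its axis; about 160 g. Origin: centre of its underside; z up along the bore.
- reel_medium: The second largest of the four solder reels: white flanges, silvery winding, standing upright on its end, 56 mm in diameter over the flanges (the winding is nearly flush with them), 50 mm tall, with a 24 mm bore right through along its axis; about 280 g. Origin: centre of its underside; z up along the bore.
- reel_large: The largest of the four solder reels: white flanges, silvery winding, standing upright on its end, 64 mm in diameter over the flanges (the winding is nearly flush with them), 60 mm tall, with a 24 mm bore right through along its axis; about 450 g. Origin: centre of its underside; z up along the bore.
- stand_tiny: The smallest of four fixed reel stands, home of the smallest reel: black disc, 76 mm diameter, 10 mm thick, with an upright 8 mm steel pin at its centre, tip 24 mm above the disc. A seated reel lies flat on the disc, pin in its bore, 8 mm of play to each side. Origin: centre of the disc's underside, on the bench, 10 mm below a seated reel's origin; z up.
- stand_small: The second smallest of four fixed reel stands, home of the second smallest reel: black disc, 92 mm diameter, 10 mm thick, with an upright 8 mm steel pin at its centre, tip 24 mm above the disc. A seated reel lies flat on the disc, pin in its bore, 8 mm of play to each side. Origin: centre of the disc's underside, on the bench, 10 mm below a seated reel's origin; z up.
- stand_medium: The second largest of four fixed reel stands, home of the second largest reel: black disc, 108 mm diameter, 10 mm thick, with an upright 8 mm steel pin at its centre, tip 24 mm above the disc. A seated reel lies flat on the disc, pin in its bore, 8 mm of play to each side. Origin: centre of the disc's underside, on the bench, 10 mm below a seated reel's origin; z up.
- stand_large: The largest of four fixed reel stands, home of the largest reel: black disc, 124 mm diameter, 10 mm thick, with an upright 8 mm steel pin at its centre, tip 24 mm above the disc. A seated reel lies flat on the disc, pin in its bore, 8 mm of play to each side. Origin: centre of the disc's underside, on the bench, 10 mm below a seated reel's origin; z up.
- scale_pan: The pan of a small white spring scale (body fixed, 112 x 116 x 18 mm): flat round steel plate, 104 mm diameter, 4 mm thick, no rim, empty at the start. Origin: centre of the pan's upper face, 36 mm above the bench when empty. The pan sinks straight down on a spring, about 2.2 mm per newton added (1 to 12 mm under one reel), at most 14 mm, and rises again when unloaded.
- multimeter: Yellow handheld multimeter lying on its back, 150 x 80 x 34 mm (dial to 43 mm), loose, a bystander to be left alone. Origin: centre of its underside; x along its length.
Mind the look-alikes: they are no part of the job. Leave any blue or red look-alike of the reel_large alone.

How it is judged:
On the way:
1. a reel has been parked upright on the pan of the spring scale and let go (((horizontal distance between reel_tiny and scale_pan below 0.045 m and z of reel_tiny in the frame of scale_pan between -0.003 and 0.004 m and angle between reel_tiny's own z axis and vertical below 0.15 rad and contact force between reel_tiny and scale_pan above 0.3 N and contact force between the fingers and reel_tiny below 0.1 N) or (horizontal distance between reel_small and scale_pan below 0.045 m and z of reel_small in the frame of scale_pan between -0.003 and 0.004 m and angle between reel_small's own z axis and vertical below 0.15 rad and contact force between reel_small and scale_pan above 0.3 N and contact force between the fingers and reel_small below 0.1 N) or (horizontal distance between reel_medium and scale_pan below 0.045 m and z of reel_medium in the frame of scale_pan between -0.003 and 0.004 m and angle between reel_medium's own z axis and vertical below 0.15 rad and contact force between reel_medium and scale_pan above 0.3 N and contact force between the fingers and reel_medium below 0.1 N) or (horizontal distance between reel_large and scale_pan below 0.045 m and z of reel_large in the frame of scale_pan between -0.003 and 0.004 m and angle between reel_large's own z axis and vertical below 0.15 rad and contact force between reel_large and scale_pan above 0.3 N and contact force between the fingers and reel_large below 0.1 N))), for 0.2 s.
At the end, for the whole second after the job is handed in: Each reel lies flat on the stand of its own rank in size, pin in its bore: axis within 12 mm of the stand's, underside within 4 mm of the disc's upper face, tilted less than 0.1 rad, at rest; so the pan is empty (horizontal distance between reel_tiny and stand_tiny below 0.012 m and z of reel_tiny in the frame of stand_tiny between 0.006 and 0.014 m and angle between each of reel_tiny, reel_small, reel_medium, reel_large's own z axis and vertical below 0.1 rad and linear speed of each of reel_tiny, reel_small, reel_medium, reel_large below 0.02 m/s and angular speed of each of reel_tiny, reel_small, reel_medium, reel_large below 0.2 rad/s and horizontal distance between reel_small and stand_small below 0.012 m and z of reel_small in the frame of stand_small between 0.006 and 0.014 m and horizontal distance between reel_medium and stand_medium below 0.012 m and z of reel_medium in the frame of stand_medium between 0.006 and 0.014 m and horizontal distance between reel_large and stand_large below 0.012 m and z of reel_large in the frame of stand_large between 0.006 and 0.014 m); the robot touches nothing.
It fails at once if a reel is put down on the bench or the mat, or tips over (height (world z) of any of reel_tiny, reel_small, reel_medium, reel_large below 0.006 m or angle between any of reel_tiny, reel_small, reel_medium, reel_large's own z axis and vertical above 1 rad).
It fails at once if the multimeter is shifted more than 20 mm (distance of multimeter from where it was at the start of the episode above 0.02 m).
It also fails if it takes over 131 s, if anything falls off the work surface, if the arm or the gripper's body presses on something with over 40 N, if the wrist force passes 120 N, or if a joint passes its speed limit or range.

## Working session

There is one attempt and no reset: what is moved stays moved. The work goes in short steps, Python scripts to look and compute and a tool call to move; the robot and the scene stay as the last step left them, time stands still between calls to the robot, and variables do not carry over. Pictures are saved under pics/ and viewed, and the job is handed in when it is done.

Besides the shell and the picture viewer there is one more tool, called after "Emit:" as name(argument=value, ...) on one line, values as JSON. carry_out: Moves the arm, as the interface text tells. Its arguments: {"type":"object","properties":{"moves":{"type":"array","items":{"type":"array","items":{"type":"number","minimum":-1,"maximum":1}}}},"required":["moves"]}

```bash
mkdir -p pics; python3 - <<'E'
from workcell import bot, imaging, order
import cv2
print(bot.get_obs())
for n in ("scene","top","wrist"):
    m=imaging.camera_model(n);print(n,m)
    im=imaging.camera(n);cv2.imwrite(f"pics/{n}0.png",im[:,:,::-1])
E
```

```text
{'clock': 0.0, 'joint_pos': array([1.23299910e+00, 2.41424353e-01, 3.72001346e-03, 1.33519552e+00,
       2.73279666e-05, 1.57076507e+00]), 'joint_vel': array([ 9.46461790e-05,  1.40045527e-03,  1.14613001e-03,  8.38921342e-04,
       -8.40879507e-04,  7.11455875e-04]), 'tau': array([ 1.79400405e-05, -3.72318399e+01,  2.52406847e+01,  1.72386761e-02,
        1.65464928e-05, -1.58124404e-06]), 'eef_pos': array([0.16550533, 0.47119858, 0.25540561]), 'tool_rot': array([ 8.15897871e-01,  5.78195086e-01, -8.66052772e-04,  5.96950488e-04]), 'ft_force': array([0.17269478, 0.90415261, 0.44225288]), 'ft_torque': array([ 0.01953431,  0.00507922, -0.02715995]), 'grip_width': 0.08547621517976282}
scene {'fovy': 56.1866323329585, 'cx': 277.65001991559035, 'cy': 213.41857767245355, 'eye': array([0.94276055, 0.11979719, 0.86745665]), 'rotation': array([0.16247569, 0.21391467, 0.78461279, 0.55877092])}
top {'fovy': 48.459319439952324, 'cx': 282.04728495005156, 'cy': 216.2729538391994, 'eye': array([ 0.26217439, -0.01310049,  1.09385631]), 'rotation': array([-0.07386995,  0.07924235,  0.71921788, -0.68628677])}
wrist {'fovy': 66.53221873766911, 'cx': 278.0004801574272, 'cy': 206.8147452547472, 'eye': array([0.09252802, 0.49697174, 0.37296907]), 'rotation': array([-0.12615569, -0.08810795,  0.57144691,  0.80608322])}
```

View pics/scene0.png

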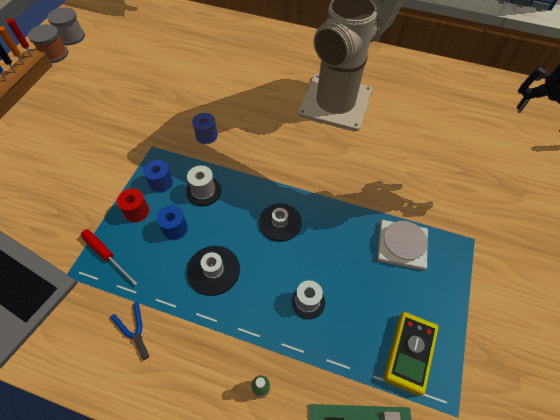

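View pics/top0.png

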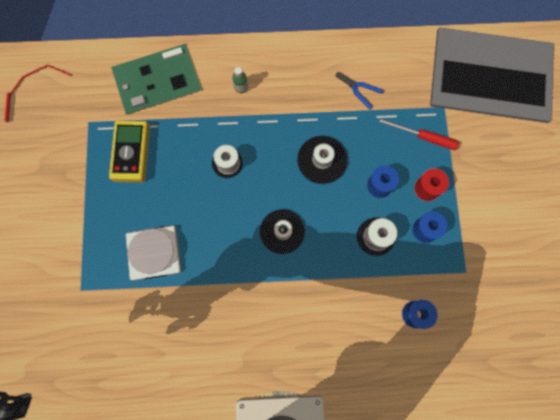

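View pics/wrist0.png

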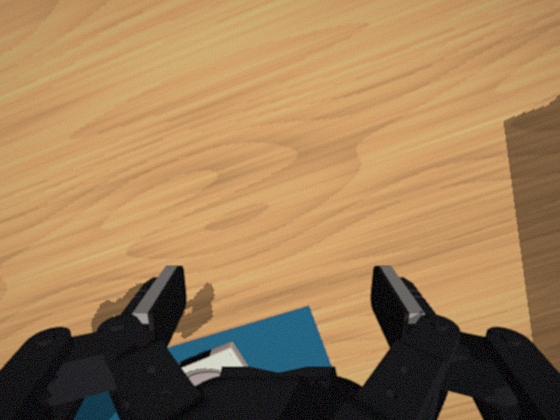

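```bash
cat > h.py <<'E'
import numpy as np, cv2
from scipy.spatial.transform import Rotation as R
from workcell import bot, imaging, order
def ray(m,u,v):
    f=210/np.tan(np.radians(m["fovy"]/2))
    d=np.array([(u-m["cx"])/f,-(v-m["cy"])/f,-1.0])
    return np.array(m["eye"]),R.from_quat(m["rotation"]).apply(d)
def onz(m,u,v,z):
    e,d=ray(m,u,v); return e+d*(z-e[2])/d[2]
def proj(m,p):
    f=210/np.tan(np.radians(m["fovy"]/2))
    c=R.from_quat(m["rotation"]).inv().apply(np.array(p)-m["eye"])
    return np.array([m["cx"]+f*c[0]/-c[2], m["cy"]-f*c[1]/-c[2]])
E
python3 - <<'E'
from h import *
for n,box in (("top",(110,100,470,290)),("scene",(120,140,480,400))):
    im=cv2.imread(f"pics/{n}0.png"); x0,y0,x1,y1=box
    c=im[y0:y1,x0:x1]; cv2.imwrite(f"pics/{n}c.png",cv2.resize(c,None,fx=2.2,fy=2.2,interpolation=cv2.INTER_CUBIC))
    m=imaging.camera_model(n)
    hsv=cv2.cvtColor(im,cv2.COLOR_BGR2HSV)
    dark=(hsv[...,2]<45).astype(np.uint8)
    white=((hsv[...,1]<70)&(hsv[...,2]>110)).astype(np.uint8)
    for nm,mk in (("dark",dark),("white",white)):
        k,_,st,ce=cv2.connectedComponentsWithStats(mk)
        for i in range(1,k):
            if st[i,4]>120 and x0<ce[i][0]<x1 and y0<ce[i][1]<y1:
                cs,_=cv2.findContours((_ if False else (cv2.connectedComponents(mk)[1]==i)).astype(np.uint8),cv2.RETR_EXTERNAL,cv2.CHAIN_APPROX_NONE)
                hull=cv2.convexHull(max(cs,key=len))
                e=cv2.fitEllipse(hull) if len(hull)>5 else None
                z=0.010 if nm=="dark" else 0.05
                print(n,nm,st[i],e and np.round(e[0]+e[1],1),np.round(onz(m,*(e[0] if e else ce[i]),z),3))
E
```

```text
top dark [ 298  137   49   46 1218] [322.1 159.3  45.9  48.2] [ 0.639 -0.132  0.01 ]
top dark [114 143  26  29 356] [126.4 153.7  26.5  40.2] [0.675 0.346 0.01 ]
top dark [ 260  210   44   44 1136] [281.9 231.4  43.   43.7] [ 0.464 -0.025  0.01 ]
top dark [357 219  36  36 259] [375.6 236.8  35.7  37. ] [ 0.441 -0.245  0.01 ]
top white [189  88 245  30 275] [-3898.1    76.3   104.9  8724.1] [1.301 9.954 0.05 ]
top white [377 115  42  20 198] [397.9 124.   15.   43.3] [ 0.705 -0.315  0.05 ]
top white [313 143  21  25 351] [322.7 155.1  20.9  24.8] [ 0.635 -0.129  0.05 ]
top white [213 145  25  29 466] [225.3 158.1  24.5  29.3] [0.638 0.1   0.05 ]
top white [367 218  31  30 667] [381.9 232.3  29.   30.9] [ 0.444 -0.252  0.05 ]
top white [275 220  17  18 177] [282.8 228.4  17.4  17.7] [ 0.464 -0.027  0.05 ]
top white [ 125  225   55   56 2441] [152.1 252.8  60.8  68. ] [0.422 0.27  0.05 ]
scene dark [186 179  35  27 333] [203.1 190.8  29.3  34.8] [ 0.447 -0.242  0.01 ]
scene dark [259 203  43  39 960] [280.  222.   37.6  42.2] [ 0.47  -0.021  0.01 ]
scene dark [ 187  246   52   50 1514] [212.7 270.3  48.3  53.2] [ 0.645 -0.128  0.01 ]
scene dark [292 292  33  27 257] [307.9 301.9  32.1  32.9] [0.645 0.104 0.01 ]
scene dark [392 318  43  68 879] [413.2 352.3  42.6  72.4] [0.677 0.346 0.01 ]
scene white [187 165  26  21 380] [199.3 175.3  20.5  26. ] [ 0.429 -0.254  0.05 ]
scene white [ 379  220   49   49 1908] [403.4 244.4  50.9  64.6] [0.453 0.276 0.05 ]
scene white [201 252  22  20 258] [211.1 261.7  19.2  21.7] [ 0.641 -0.128  0.05 ]
scene white [297 280  26  25 424] [309.5 292.9  24.4  27.1] [0.638 0.103 0.05 ]
```

```bash
python3 -c "
import cv2
for n in ('topc','scenec'): print(cv2.imread('pics/'+n+'.png').shape)"
```

```text
(418, 792, 3)
(572, 792, 3)
```

View pics/topc.png

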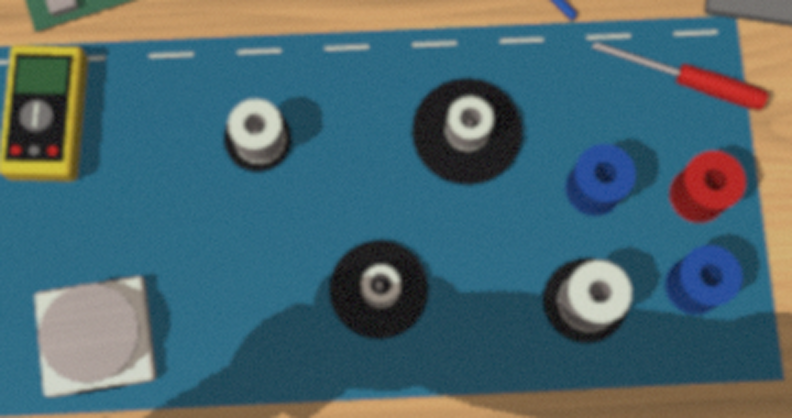

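View pics/scenec.png

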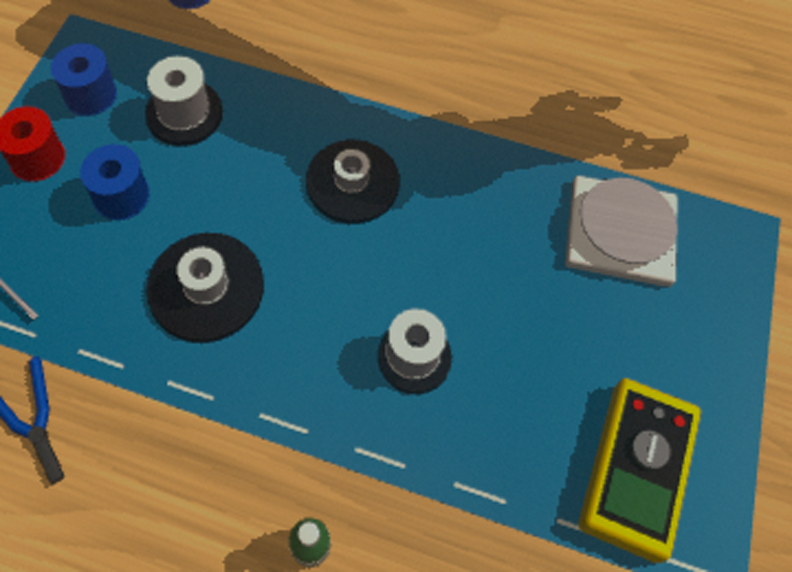

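Emit:
carry_out(moves=[[-0.05, 0.2, 0, 0.1, 1], [-0.1, 0.5, 0, 0.2, 1], [-0.2, 0.9, 0, 0.3, 1], [-0.2, 0.9, 0, 0.4, 1], [-0.2, 0.9, 0, 0.5, 1], [-0.2, 0.9, 0, 0.6, 1], [-0.2, 0.9, 0, 0.7, 1], [-0.2, 0.9, 0, 0.785, 1], [-0.2, 0.9, 0, 0.785, 1], [-0.2, 0.9, 0, 0.785, 1], [-0.2, 0.9, 0, 0.785, 1]])

```text
clock: 1.25
eef_pos: [0.2439, 0.4229, 0.2561]
tool_rot: [1.0, 0.0, -0.0, 0.0]
ft_force: [-0.0, -0.5, -0.5]
grip_width: 0.0854
```

```bash
python3 - <<'E'
from h import *
o=bot.get_obs();print(o["joint_pos"],o["clock"],R.from_quat(o["tool_rot"]).as_matrix().round(4),o["eef_pos"])
# reels: refined
C={"T/med":((0.642,.103),.060,.028),"M/tiny":((.467,-.023),.040,.020),"L/small":((.642,-.130),.050,.024),"S/large":((.444,-.244),.070,.032)}
for n in ("top","scene"):
    im=cv2.imread(f"pics/{n}0.png"); m=imaging.camera_model(n)
    for k,(xy,zt,r) in C.items():
        u,v=proj(m,(*xy,zt)); x0,y0=int(u)-30,int(v)-30
        g=im[y0:y0+60,x0:x0+60]; s=8
        G=cv2.resize(g,None,fx=s,fy=s,interpolation=cv2.INTER_CUBIC)
        hsv=cv2.cvtColor(G,cv2.COLOR_BGR2HSV); 
        gr=hsv[...,2].astype(float); w=(hsv[...,1]<80)&(gr>70)
        # silhouette of reel
        cc,lab,st,ce=cv2.connectedComponentsWithStats(w.astype(np.uint8))
        i=1+np.argmax(st[1:,4]); b=(lab==i).astype(np.uint8)
        c=max(cv2.findContours(b,0,1)[0],key=len); h=cv2.convexHull(c); mo=cv2.moments(h)
        cx,cy=mo["m10"]/mo["m00"]/s+x0-.5+.5/s,mo["m01"]/mo["m00"]/s+y0-.5+.5/s
        mid=onz(m,cx,cy,(zt+.010)/2)
        # top flange: otsu within silhouette
        vals=gr[b>0].astype(np.uint8); t,_=cv2.threshold(vals.reshape(-1,1),0,255,cv2.THRESH_OTSU)
        tb=((gr>t)&(b>0)).astype(np.uint8)
        cc,lab,st,ce=cv2.connectedComponentsWithStats(tb); i=1+np.argmax(st[1:,4]);tb=(lab==i).astype(np.uint8)
        c=max(cv2.findContours(tb,0,1)[0],key=len); e=cv2.fitEllipse(cv2.convexHull(c))
        tp=onz(m,e[0][0]/s+x0-.5,e[0][1]/s+y0-.5,zt)
        f=210/np.tan(np.radians(m["fovy"]/2)); d=np.linalg.norm(m["eye"]-tp)
        print(n,k,"mid",mid[:2].round(4),"top",tp[:2].round(4),"axes mm",np.round(np.array(e[1])/s*d/f*1e3,1),2e3*r,"otsu",t)
E
```

```text
[ 1.04766887e+00  2.17786764e-01 -2.51395177e-02  1.32843615e+00
 -1.52255801e-05  2.61765677e+00] 1.25 [[ 1.e+00  8.e-04 -3.e-04]
 [ 8.e-04 -1.e+00 -5.e-04]
 [-3.e-04  5.e-04 -1.e+00]] [0.24390636 0.42290993 0.25606353]
top T/med mid [0.6415 0.1   ] top [0.6408 0.0996] axes mm [55.9 57.8] 56.0 otsu 150.0
top M/tiny mid [ 0.467  -0.0271] top [ 0.4663 -0.0269] axes mm [38.6 38.7] 40.0 otsu 132.0
top L/small mid [ 0.6416 -0.1315] top [ 0.6398 -0.1309] axes mm [46.1 48.4] 48.0 otsu 152.0
top S/large mid [ 0.4428 -0.2499] top [ 0.4409 -0.2475] axes mm [63.8 66.1] 64.0 otsu 154.0
scene T/med mid [0.6396 0.1026] top [0.6408 0.1018] axes mm [53.9 57.9] 56.0 otsu 138.0
scene M/tiny mid [ 0.4581 -0.0265] top [ 0.4723 -0.0257] axes mm [21.9 34.5] 40.0 otsu 144.0
scene L/small mid [ 0.6397 -0.1295] top [ 0.641  -0.1289] axes mm [43.6 48.9] 48.0 otsu 139.0
scene S/large mid [ 0.4397 -0.2468] top [ 0.4417 -0.2454] axes mm [51.9 65.9] 64.0 otsu 137.0
```

Emit:
carry_out(moves=[[0.2, 0.4, 0, 0, 1], [0.45, 0.9, 0, 0, 1], [0.45, 0.9, 0, 0, 1]])

```text
clock: 1.55
eef_pos: [0.29, 0.3294, 0.2562]
tool_rot: [1.0, -0.002, -0.0, 0.001]
ft_force: [0.4, 1.6, 0.4]
grip_width: 0.0854
```

Emit:
carry_out(moves=[[0.2, 0.4, 0, 0, 1], [0.45, 0.9, 0, 0, 1], [0.45, 0.9, 0, 0, 1]])

```text
clock: 1.85
eef_pos: [0.3353, 0.2397, 0.2564]
tool_rot: [1.0, -0.003, 0.0, 0.001]
ft_force: [0.7, 1.4, -0.1]
grip_width: 0.0851
```

Emit:
carry_out(moves=[[0.2, 0.4, 0, 0, 1], [0.45, 0.9, 0, 0, 1], [0.45, 0.9, 0, 0, 1]])

```text
clock: 2.15
eef_pos: [0.3806, 0.1501, 0.2564]
tool_rot: [1.0, -0.003, 0.0, 0.0]
ft_force: [0.1, -0.1, 1.0]
grip_width: 0.0856
```

Emit:
carry_out(moves=[[0.2, 0.4, 0, 0, 1], [0.45, 0.9, 0, 0, 1], [0.45, 0.9, 0, 0, 1], [0.45, 0.9, 0, 0, 1], [0.45, 0.9, 0, 0, 1]])

```text
clock: 2.65
eef_pos: [0.4236, 0.0642, 0.2561]
tool_rot: [1.0, 0.001, -0.0, -0.0]
ft_force: [0.3, 0.9, 0.0]
grip_width: 0.0852
```

```bash
python3 - <<'E'
from h import *
print(bot.get_obs()["eef_pos"],imaging.camera_model("wrist")["eye"])
cv2.imwrite("pics/w1.png",imaging.camera("wrist")[:,:,::-1])
m=imaging.camera_model("top");print(onz(m,150.5,251,.036)); m=imaging.camera_model("scene");print(onz(m,405.9,240.5,.036))
E
```

```text
[0.42355854 0.06424039 0.25614508] [0.42404575 0.14178441 0.37367131]
[0.42800705 0.27700176 0.036     ]
[0.43262879 0.28302327 0.036     ]
```

View pics/w1.png

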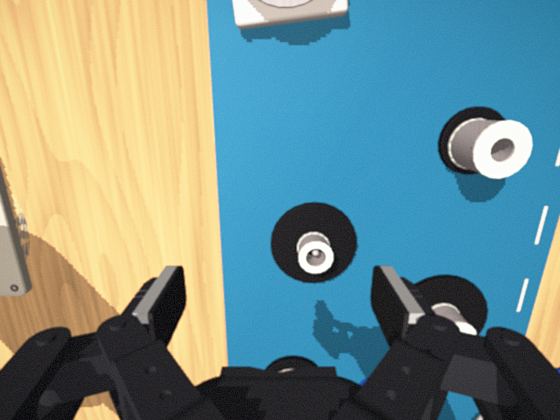

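```bash
python3 - <<'E'
from h import *
m=imaging.camera_model("wrist"); im=cv2.imread("pics/w1.png")
hsv=cv2.cvtColor(im,cv2.COLOR_BGR2HSV)
def fit(mask,seed,z,nm):
    k,lab,st,ce=cv2.connectedComponentsWithStats(mask.astype(np.uint8))
    i=min(range(1,k),key=lambda i:(np.hypot(*(ce[i]-seed)) if st[i,4]>150 else 1e9))
    c=max(cv2.findContours((lab==i).astype(np.uint8),0,1)[0],key=len);e=cv2.fitEllipse(cv2.convexHull(c))
    print(nm,np.round(e[0]+e[1],1),onz(m,*e[0],z).round(4))
w=(hsv[...,1]<60)&(hsv[...,2]>205)
fit(hsv[...,2]<60,(314,242),.010,"Mdisc")
fit(w,(316,256),.040,"tiny"); fit(w,(503,149),.060,"med")
print(onz(m,316,252,.034), "pin tip guess")
x=cv2.resize(im[195:295,260:370],None,fx=6,fy=6,interpolation=cv2.INTER_CUBIC);cv2.imwrite("pics/w1c.png",x)
E
```

```text
Mdisc [313.3 242.3  79.   84.2] [ 0.4674 -0.0199  0.01  ]
tiny [314.2 252.6  35.3  41.9] [ 0.4653 -0.0195  0.04  ]
med [502.2 148.8  53.2  64.2] [0.6415 0.1017 0.06  ]
[ 0.46813405 -0.02156396  0.034     ] pin tip guess
```

View pics/w1c.png

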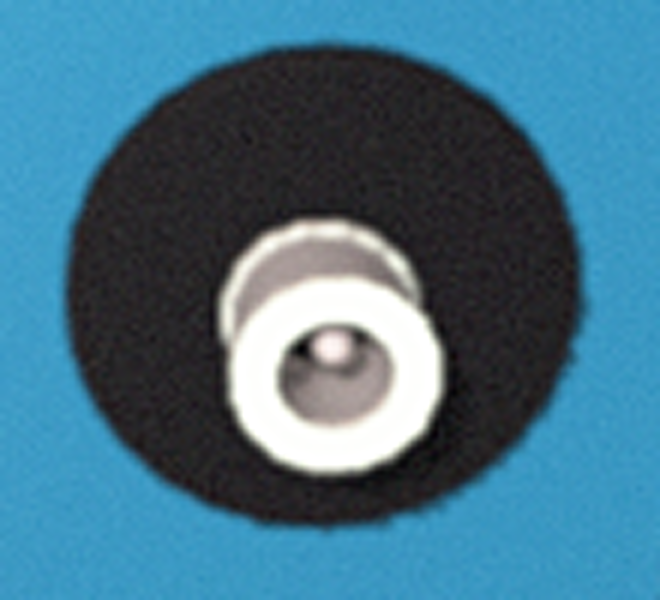

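Emit:
carry_out(moves=[[0.2, 0.45, 0.5, 0, 1], [0.43, 0.89, 0.9, 0, 1], [0.43, 0.89, 0.9, 0, 1], [0.43, 0.89, 0.9, 0, 1], [0.43, 0.89, 0.9, 0, 1], [0.43, 0.89, 0.9, 0, 1]])

```text
clock: 3.3
eef_pos: [0.4672, -0.0244, 0.1673]
tool_rot: [1.0, 0.001, 0.001, -0.0]
ft_force: [0.1, 0.3, 0.6]
grip_width: 0.0855
```

```bash
python3 - <<'E'
from h import *
print(bot.get_obs()["eef_pos"])
cv2.imwrite("pics/w2.png",imaging.camera("wrist")[:,:,::-1])
E
```

```text
[ 0.46718684 -0.02440151  0.16731051]
```

View pics/w2.png

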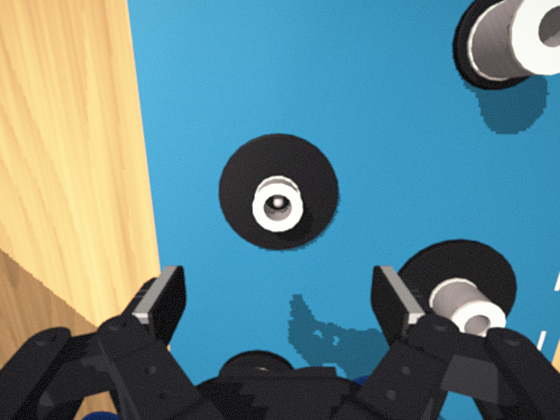

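```bash
python3 - <<'E'
from h import *
m=imaging.camera_model("wrist"); im=cv2.imread("pics/w2.png")
print(m["eye"],R.from_quat(m["rotation"]).as_matrix()[:,2])
hsv=cv2.cvtColor(im,cv2.COLOR_BGR2HSV)
w=((hsv[...,1]<60)&(hsv[...,2]>205)).astype(np.uint8)
w[:, :240]=0; w[:,315:]=0;w[:185]=0;w[240:]=0
c=max(cv2.findContours(w,0,1)[0],key=len);e=cv2.minEnclosingCircle(c);print(e,onz(m,*e[0],.04),onz(m,278.5,202,.034))
E
```

```text
[0.46739741 0.05311977 0.28502382] [-0.00222506  0.30432831  0.95256461]
((276.1351318359375, 205.1351318359375), 26.439401626586914) [ 0.46646987 -0.02374966  0.04      ] [ 0.46838282 -0.02293614  0.034     ]
```

Emit:
carry_out(moves=[[0, 0, 0.4, 0, 1], [0, 0, 0.8, 0, 1], [0, 0, 0.97, 0, 1], [0, 0, 0.97, 0, 1]])

```text
clock: 3.75
eef_pos: [0.465, -0.0248, 0.0679]
tool_rot: [1.0, 0.001, -0.002, -0.0]
ft_force: [-0.0, -0.5, 1.0]
grip_width: 0.0856
```

Emit:
carry_out(moves=[[0, 0, 0.15, 0, 1], [0, 0, 0.3, 0, 1], [0, 0, 0.3, 0, 1], [0, 0, 0.3, 0, -1], [0, 0, 0.3, 0, -1], [0, 0, 0.3, 0, -1], [0, 0, 0.3, 0, -1], [0, 0, 0.3, 0, -1], [0, 0, 0.3, 0, -1], [0, 0, 0.3, 0, -1], [0, 0, 0.3, 0, -1], [0, 0, 0.3, 0, -1], [0, 0, 0.3, 0, -1], [0, 0, 0.3, 0, -1]])

```text
clock: 5.15
eef_pos: [0.4679, -0.0259, 0.0408]
tool_rot: [1.0, -0.0, 0.001, -0.0]
ft_force: [-0.4, 1.0, 7.2]
grip_width: 0.0378
```

Emit:
carry_out(moves=[[0, 0, -0.1, 0, -1], [0, 0, -0.3, 0, -1], [0, 0, -0.6, 0, -1], [0, 0, -0.9, 0, -1], [0, 0, -0.9, 0, -1]])

```text
clock: 5.65
eef_pos: [0.4701, -0.0262, 0.134]
tool_rot: [1.0, -0.0, 0.004, 0.0]
ft_force: [1.6, 0.4, -0.9]
grip_width: 0.0376
```

Emit:
carry_out(moves=[[0, -0.2, -0.2, 0, -1], [0, -0.5, -0.2, 0, -1], [-0.1, -0.8, -0.2, 0, -1], [-0.1, -1, -0.2, 0, -1]])

```text
clock: 6.05
eef_pos: [0.4553, 0.0753, 0.1489]
tool_rot: [1.0, 0.0, -0.001, -0.0]
ft_force: [0.4, 0.1, -0.6]
grip_width: 0.0377
```

Emit:
carry_out(moves=[[0, -0.3, 0, 0, -1], [-0.1, -0.6, 0, 0, -1], [-0.1, -0.9, 0, 0, -1], [-0.1, -1, 0, 0, -1], [-0.1, -1, 0, 0, -1], [-0.1, -1, 0, 0, -1]])

```text
clock: 6.65
eef_pos: [0.4467, 0.1733, 0.1489]
tool_rot: [1.0, -0.0, -0.0, 0.001]
ft_force: [0.3, -0.4, -0.9]
grip_width: 0.0379
```

```bash
python3 - <<'E'
from h import *
o=bot.get_obs();print(o["eef_pos"],o["grip_width"],o["ft_force"])
for n in ("wrist","top"): cv2.imwrite(f"pics/{n}3.png",imaging.camera(n)[:,:,::-1])
E
```

```text
[0.44665087 0.17331943 0.14893613] 0.03794668172546779 [ 0.28555735 -0.36817804 -0.8532562 ]
```

View pics/wrist3.png

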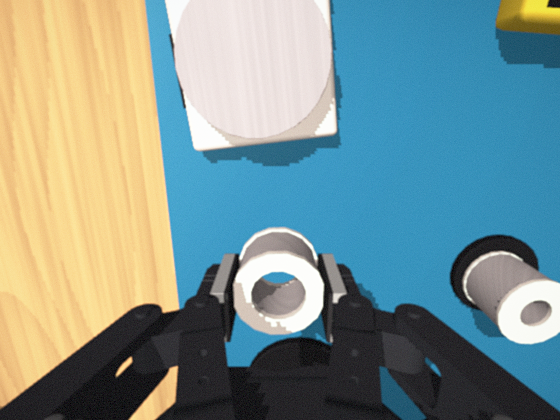

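View pics/top3.png

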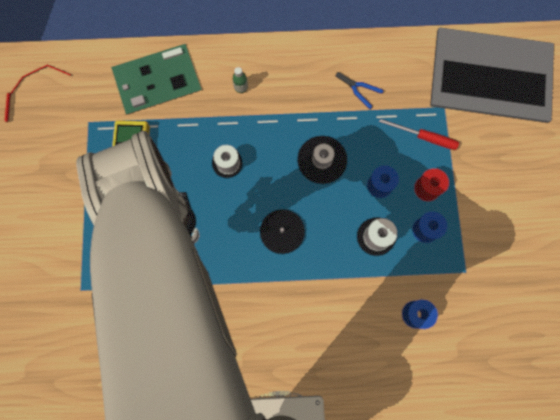

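```bash
python3 - <<'E'
from h import *
m=imaging.camera_model("wrist"); o=bot.get_obs()
print("TCP",o["eef_pos"])
im=cv2.imread("pics/wrist3.png")
print("pan L,R,bottom",onz(m,177,62,.036),onz(m,332,58,.036),onz(m,255,137,.036))
print("held top @z .148", onz(m,278.5,291,.148))
mt=imaging.camera_model("top"); t=cv2.imread("pics/top3.png")
g=t[205:260,255:310]; hsv=cv2.cvtColor(g,cv2.COLOR_BGR2HSV)
print("M disc dark ctr", )
d=(hsv[...,2]<50).astype(np.uint8); c=max(cv2.findContours(d,0,1)[0],key=len); e=cv2.fitEllipse(cv2.convexHull(c)); print(e, onz(mt,e[0][0]+255,e[0][1]+205,.01))
gg=hsv[15:40,15:40,2].astype(float); gg[gg<75]=0; ys,xs=np.nonzero(gg); print(np.c_[xs,ys,gg[ys,xs]][:20])
cv2.imwrite("pics/t3c.png",cv2.resize(g,None,fx=10,fy=10,interpolation=cv2.INTER_CUBIC))
E
```

```text
TCP [0.44682785 0.17285601 0.14908594]
pan L,R,bottom [0.38057596 0.27723639 0.036     ] [0.48283572 0.27947979 0.036     ] [0.43096793 0.22853331 0.036     ]
held top @z .148 [0.44748089 0.17506119 0.148     ]
M disc dark ctr
((26.88748550415039, 25.814184188842773), (42.921836853027344, 43.71904373168945), 111.62388610839844) [ 0.46570994 -0.02504346  0.01      ]
[[ 10.   8.  87.]
 [ 11.   8. 114.]
 [ 12.   8. 122.]
 [ 13.   8.  91.]
 [ 10.   9. 108.]
 [ 11.   9. 143.]
 [ 12.   9. 148.]
 [ 13.   9. 107.]
 [ 10.  10. 102.]
 [ 11.  10. 136.]
 [ 12.  10. 136.]
 [ 13.  10. 105.]
 [ 10.  11.  81.]
 [ 11.  11. 106.]
 [ 12.  11. 102.]
 [ 13.  11.  76.]
 [ 11.  12.  78.]]
```

View pics/t3c.png

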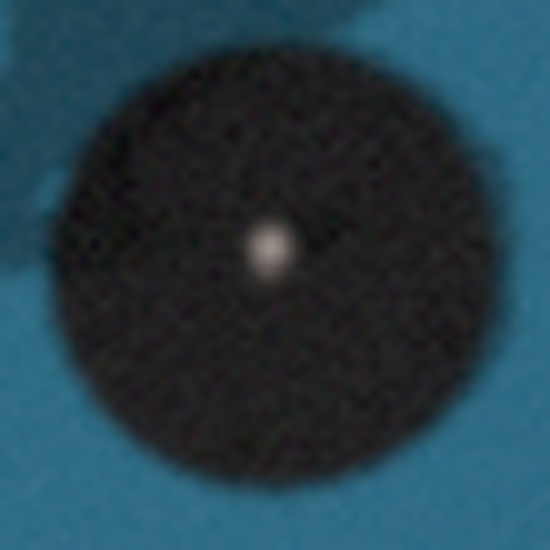

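Emit:
carry_out(moves=[[-0.1, -0.3, 0, 0, -1], [-0.15, -0.6, 0, 0, -1], [-0.15, -0.9, 0, 0, -1], [-0.15, -1, 0, 0, -1]])

```text
clock: 7.15
eef_pos: [0.4324, 0.2753, 0.1494]
tool_rot: [1.0, 0.0, 0.0, -0.0]
ft_force: [0.2, -0.6, -1.1]
grip_width: 0.0383
```

Emit:
carry_out(moves=[[0, -0.07, 0.2, 0, -1], [0, -0.07, 0.4, 0, -1], [0, -0.07, 0.6, 0, -1], [0, -0.07, 0.7, 0, -1], [0, -0.07, 0.75, 0, -1], [0, -0.07, 0.8, 0, -1], [0, -0.07, 0.8, 0, -1], [0, -0.07, 0.82, 0, -1], [0, -0.07, 0.84, 0, -1], [0, -0.07, 0.84, 0, -1], [0, -0.07, 0.84, 0, -1]])

```text
clock: 8.25
eef_pos: [0.4323, 0.2813, 0.0657]
tool_rot: [1.0, 0.0, 0.0, -0.0]
ft_force: [1.0, -0.4, -0.6]
grip_width: 0.038
```

```bash
python3 - <<'E'
from h import *
o=bot.get_obs();print(o["eef_pos"],o["grip_width"],o["ft_force"])
for n in ("wrist",): cv2.imwrite(f"pics/{n}4.png",imaging.camera(n)[:,:,::-1])
m=imaging.camera_model("top"); print(onz(m,281.5,229.3,.034))
E
```

```text
[0.43225632 0.28125163 0.06566789] 0.03803773226445783 [ 1.01520695 -0.43472745 -0.6275865 ]
[ 0.46480082 -0.02405168  0.034     ]
```

View pics/wrist4.png

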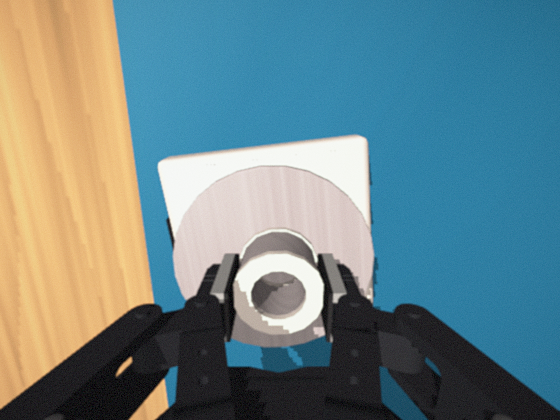

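Emit:
carry_out(moves=[[0, 0, 0.02, 0, -1], [0, 0, 0.02, 0, -1], [0, 0, 0.02, 0, -1]])

```text
clock: 8.6
eef_pos: [0.4322, 0.2812, 0.0635]
tool_rot: [1.0, -0.0, 0.0, -0.0]
ft_force: [0.2, 0.2, -0.3]
grip_width: 0.0377
```

Emit:
carry_out(moves=[[0, 0, 0.02, 0, -1], [0, 0, 0.02, 0, -1], [0, 0, 0.02, 0, -1]])

```text
clock: 8.9
eef_pos: [0.4322, 0.2812, 0.0614]
tool_rot: [1.0, -0.0, 0.0, -0.0]
ft_force: [0.5, 0.8, 1.1]
grip_width: 0.0376
```

Emit:
carry_out(moves=[[0, 0, 0.01, 0, -1], [0, 0, 0.01, 0, -1], [0, 0, 0.01, 0, -1]])

```text
clock: 9.2
eef_pos: [0.4322, 0.2812, 0.0604]
tool_rot: [1.0, -0.0, 0.0, -0.0]
ft_force: [0.8, 2.1, 1.8]
grip_width: 0.0375
```

Emit:
carry_out(moves=[[0, 0, 0, 0, -0.1], [0, 0, 0, 0, 0.1], [0, 0, 0, 0, 0.3], [0, 0, 0, 0, 0.5], [0, 0, 0, 0, 0.5], [0, 0, 0, 0, 0.6], [0, 0, 0, 0, 0.6], [0, 0, -0.2, 0, 0.6], [0, 0, -0.5, 0, 0.8], [0, 0, -1, 0, 1], [0, 0, -1, 0, 1], [0, 0, -1, 0, 1]])

```text
clock: 10.4
eef_pos: [0.433, 0.2817, 0.1619]
tool_rot: [1.0, -0.0, 0.002, -0.001]
ft_force: [-0.4, -0.5, -0.4]
grip_width: 0.0853
```

Emit:
carry_out(moves=[[0.3, 0.3, -0.5, 0, 1], [0.7, 0.6, -0.6, 0, 1], [1, 0.9, -0.6, 0, 1], [1, 0.9, -0.6, 0, 1], [1, 0.9, -0.6, 0, 1]])

```text
clock: 10.9
eef_pos: [0.532, 0.1895, 0.2184]
tool_rot: [1.0, -0.002, -0.002, 0.0]
ft_force: [0.3, 0.9, -0.3]
grip_width: 0.0851
```

```bash
python3 - <<'E'
from h import *
o=bot.get_obs();print(o["eef_pos"],o["grip_width"],o["ft_force"])
for n in ("wrist","scene"): cv2.imwrite(f"pics/{n}5.png",imaging.camera(n)[:,:,::-1])
E
```

```text
[0.53196647 0.18951228 0.2183571 ] 0.08511890474750726 [ 0.29607235  0.88080279 -0.29171415]
```

View pics/wrist5.png

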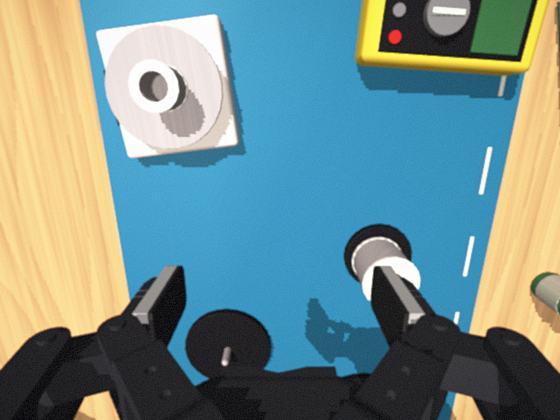

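View pics/scene5.png

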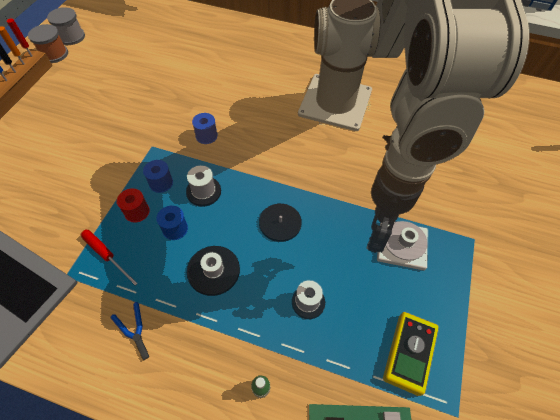

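Emit:
carry_out(moves=[[0.4, 0.3, 0, 0, 1], [0.8, 0.7, 0, 0, 1], [1, 0.88, 0, 0, 1], [1, 0.88, 0, 0, 1], [1, 0.88, 0, 0, 1], [1, 0.88, 0, 0, 1]])

```text
clock: 11.6
eef_pos: [0.6305, 0.1047, 0.2198]
tool_rot: [1.0, 0.001, -0.001, -0.0]
ft_force: [-0.1, 0.1, -0.5]
grip_width: 0.0856
```

Emit:
carry_out(moves=[[0.09, 0, 0.3, 0, 1], [0.09, 0, 0.4, 0, 1], [0.09, 0, 0.4, 0, 1], [0.09, 0, 0.4, 0, 1]])

```text
clock: 12.0
eef_pos: [0.6402, 0.1038, 0.1807]
tool_rot: [1.0, 0.001, -0.0, -0.0]
ft_force: [-0.4, 0.3, 0.5]
grip_width: 0.0856
```

```bash
python3 - <<'E'
from h import *
o=bot.get_obs();print(o["eef_pos"],o["grip_width"],o["ft_force"])
for n in ("wrist",): cv2.imwrite(f"pics/{n}6.png",imaging.camera(n)[:,:,::-1])
E
```

```text
[0.64021953 0.10381417 0.18072185] 0.0855662516888054 [-0.37504509  0.27947981  0.53148122]
```

View pics/wrist6.png

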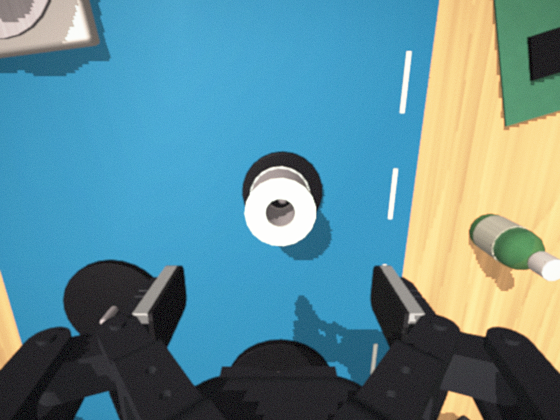

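```bash
cat >> h.py <<'E'
def flange(im,m,seed,z,half=60,thr=205):
    hsv=cv2.cvtColor(im,cv2.COLOR_BGR2HSV); w=((hsv[...,1]<60)&(hsv[...,2]>thr)).astype(np.uint8)
    k=np.zeros_like(w);k[max(0,seed[1]-half):seed[1]+half,max(0,seed[0]-half):seed[0]+half]=1;w*=k
    c=max(cv2.findContours(w,0,1)[0],key=cv2.contourArea);e=cv2.fitEllipse(cv2.convexHull(c))
    p=onz(m,*e[0],z);f=210/np.tan(np.radians(m["fovy"]/2))
    print("flange",np.round(e[0]+e[1],1),p.round(4),"dia mm",np.round(np.array(e[1])*np.linalg.norm(m["eye"]-p)/f*1e3,1)); return p
E
python3 - <<'E'
from h import *
m=imaging.camera_model("wrist"); im=cv2.imread("pics/wrist6.png")
for t in (205,225,240): flange(im,m,(280,212),.06,40,t)
print("bore",onz(m,280,212,.06))
cv2.imwrite("pics/w6c.png",cv2.resize(im[145:255,225:340],None,fx=5,fy=5,interpolation=cv2.INTER_CUBIC))
E
```

```text
flange [279.4 211.1  68.4  72.2] [0.6424 0.1014 0.06  ] dia mm [53.8 56.8]
flange [279.7 211.5  67.9  71.3] [0.6426 0.1011 0.06  ] dia mm [53.5 56.1]
flange [279.7 211.5  67.2  70.7] [0.6427 0.1011 0.06  ] dia mm [52.9 55.7]
bore [0.6428572  0.10065938 0.06      ]
```

View pics/w6c.png

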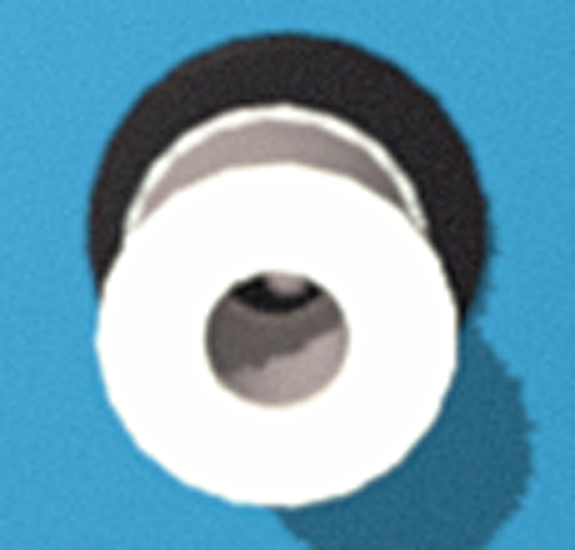

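Emit:
carry_out(moves=[[0.02, 0.03, 0.4, 0, 1], [0.02, 0.03, 0.8, 0, 1], [0.02, 0.03, 1, 0, 1], [0.02, 0.03, 1, 0, 1]])

```text
clock: 12.45
eef_pos: [0.6405, 0.0997, 0.0775]
tool_rot: [1.0, -0.0, -0.003, 0.0]
ft_force: [-0.1, 0.9, -0.3]
grip_width: 0.0853
```

Emit:
carry_out(moves=[[0, 0, 0.2, 0, 1], [0, 0, 0.36, 0, 1], [0, 0, 0.36, 0, 1], [0, 0, 0.36, 0, -1], [0, 0, 0.36, 0, -1], [0, 0, 0.36, 0, -1], [0, 0, 0.36, 0, -1], [0, 0, 0.36, 0, -1], [0, 0, 0.36, 0, -1], [0, 0, 0.36, 0, -1], [0, 0, 0.36, 0, -1], [0, 0, 0.36, 0, -1]])

```text
clock: 13.65
eef_pos: [0.6444, 0.1003, 0.0472]
tool_rot: [1.0, -0.0, 0.002, -0.0]
ft_force: [-1.9, 0.1, 5.4]
grip_width: 0.0551
```

Emit:
carry_out(moves=[[0, 0, -0.1, 0, -1], [0, 0, -0.3, 0, -1], [0, 0, -0.6, 0, -1], [0, 0, -0.9, 0, -1], [0, 0, -0.9, 0, -1], [0, 0, -0.9, 0, -1]])

```text
clock: 14.25
eef_pos: [0.6434, 0.1001, 0.1352]
tool_rot: [1.0, -0.0, 0.001, -0.0]
ft_force: [-1.2, 0.2, -4.0]
grip_width: 0.055
```

```bash
python3 - <<'E'
from h import *
o=bot.get_obs();print(o["eef_pos"],o["grip_width"],o["ft_force"])
for n in ("wrist","top","scene"): cv2.imwrite(f"pics/{n}7.png",imaging.camera(n)[:,:,::-1])
E
```

```text
[0.6434104  0.10006955 0.13524887] 0.05496071356164486 [-1.18745964  0.2401321  -3.9664758 ]
```

View pics/wrist7.png

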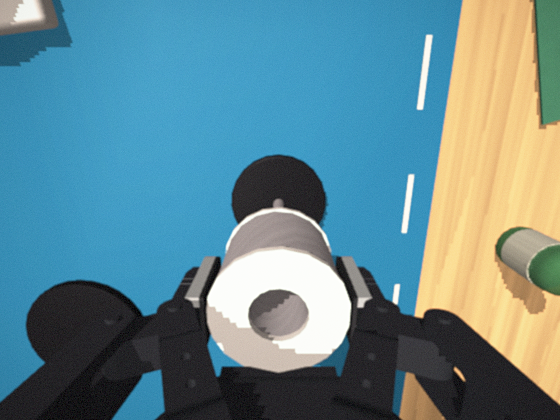

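View pics/scene7.png

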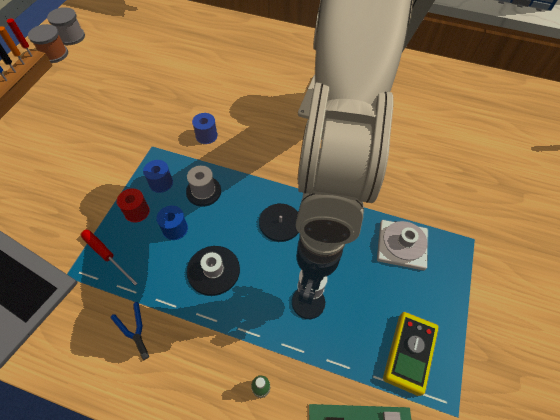

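```bash
python3 - <<'E'
from h import *
m=imaging.camera_model("wrist"); im=cv2.imread("pics/wrist7.png")
print("T pin",onz(m,278,201.5,.034))
print("held ctr",onz(m,279.5,308,.148),"bore",onz(m,278.5,314,.148))
im=cv2.imread("pics/scene7.png");ms=imaging.camera_model("scene")
cv2.imwrite("pics/s7c.png",cv2.resize(im[195:250,250:310],None,fx=10,fy=10,interpolation=cv2.INTER_CUBIC))
im=cv2.imread("pics/scene5.png")
hsv=cv2.cvtColor(im,cv2.COLOR_BGR2HSV);g=hsv[205:235,270:295,2];print(g[5:20,5:18])
E
```

```text
T pin [0.64158532 0.11231996 0.034     ]
held ctr [0.64264085 0.10549865 0.148     ] bore [0.64227093 0.10287863 0.148     ]
[[ 43  42  43  44  44  42  45  42  43  43  41  40  43]
 [ 44  45  46  43  44  45  44  44  44  43  42  43  42]
 [ 45  44  44  45  46  43  44  43  42  44  46  42  43]
 [ 44  46  45  40  44  43  41  43  42  43  45  44  42]
 [ 44  43  46  43  43  46  47  43  45  44  44  44  43]
 [ 43  45  43  46  49  75  60  49  43  45  45  41  44]
 [ 44  44  43  45 109 163 147  69  44  43  43  43  46]
 [ 43  44  44  47  83 131 146  70  46  46  45  43  44]
 [ 46  43  43  48  64  70  84  51  46  44  48  45  43]
 [ 46  42  45  47  64  67  87  50  42  45  45  45  43]
 [ 42  42  40  46  65  69  88  53  44  44  45  42  45]
 [ 40  40  39  40  62  69  75  52  44  45  45  43  46]
 [ 42  42  41  36  50  55  50  45  46  45  46  46  45]
 [ 41  44  45  45  44  45  44  46  45  43  46  46  42]
 [ 45  43  42  48  46  44  45  42  48  46  47  44  44]]
```

View pics/s7c.png

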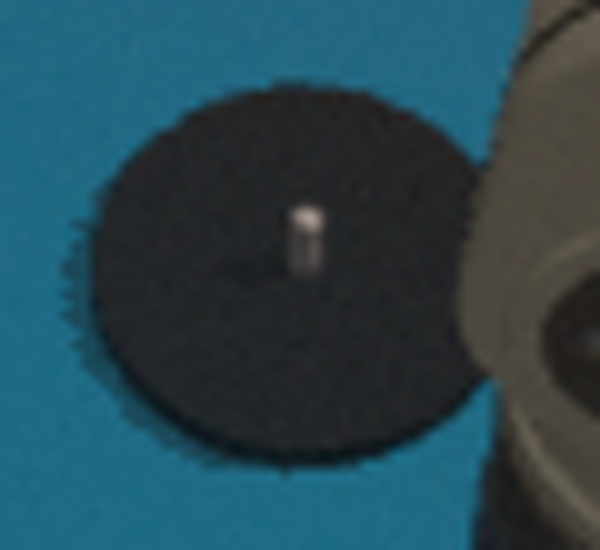

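```bash
python3 - <<'E'
from h import *
ms=imaging.camera_model("scene")
print("Mpin scene tip",onz(ms,280.5,216.6,.034),"base",onz(ms,280.5,221.7,.010))
m=imaging.camera_model("wrist")
print("T disc w7 L,R,top",onz(m,232,200,.01),onz(m,327,200,.01),onz(m,280,155,.01))
mt=imaging.camera_model("top")
im=cv2.imread("pics/top7.png");cv2.imwrite("pics/t7c.png",cv2.resize(im[130:250,200:320],None,fx=5,fy=5,interpolation=cv2.INTER_CUBIC))
E
```

```text
Mpin scene tip [ 0.46791294 -0.02072374  0.034     ] base [ 0.46837725 -0.02000748  0.01      ]
T disc w7 L,R,top [0.60553668 0.10624438 0.01      ] [0.67971554 0.10633785 0.01      ] [0.64297621 0.1413696  0.01      ]
```

View pics/t7c.png

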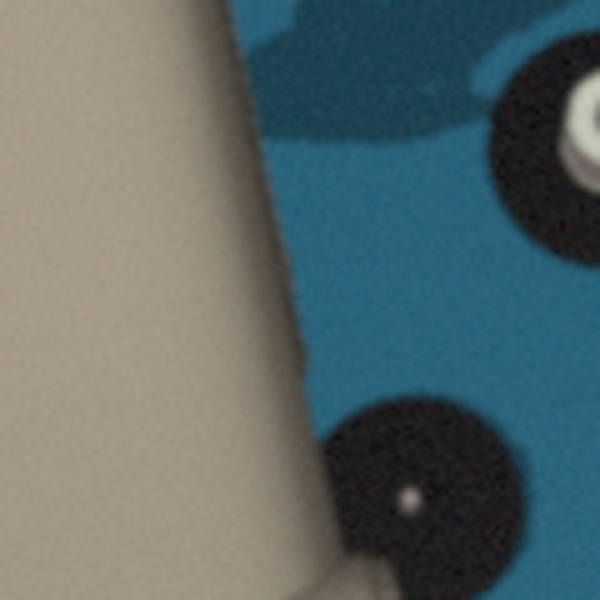

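Emit:
carry_out(moves=[[-0.3, 0.2, 0, 0, -1], [-0.6, 0.4, 0, 0, -1], [-0.88, 0.62, 0, 0, -1], [-0.88, 0.62, 0, 0, -1]])

```text
clock: 14.8
eef_pos: [0.5487, 0.0356, 0.1317]
tool_rot: [1.0, -0.001, -0.005, 0.001]
ft_force: [0.0, 1.1, -2.4]
grip_width: 0.0549
```

Emit:
carry_out(moves=[[-0.3, 0.2, 0, 0, -1], [-0.6, 0.4, 0, 0, -1], [-0.8, 0.6, 0, 0, -1], [-0.88, 0.62, 0, 0, -1], [-0.88, 0.62, 0, 0, -1], [-0.88, 0.62, 0, 0, -1]])

```text
clock: 15.4
eef_pos: [0.4679, -0.0235, 0.1342]
tool_rot: [1.0, 0.0, 0.0, -0.0]
ft_force: [0.8, -0.1, -2.2]
grip_width: 0.0551
```

```bash
python3 - <<'E'
from h import *
o=bot.get_obs();print(o["eef_pos"],o["grip_width"],o["ft_force"])
im=imaging.camera("wrist")[:,:,::-1]
cv2.imwrite("pics/wrist8.png",im); m=imaging.camera_model("wrist")
flange(np.ascontiguousarray(im),m,(280,310),.148,70,225)
E
```

```text
[ 0.46794423 -0.02352992  0.13420623] 0.05505461243632283 [ 0.80765343 -0.13423181 -2.17504587]
flange [283.  301.7 102.1 144.5] [ 0.4705 -0.0164  0.148 ] dia mm [40.1 56.7]
```

View pics/wrist8.png

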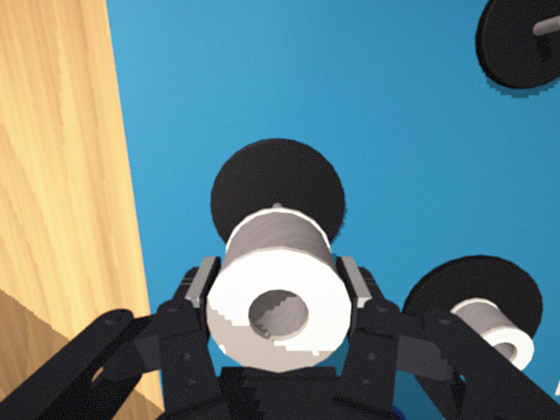

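```bash
python3 - <<'E'
from h import *
m=imaging.camera_model("wrist")
print(onz(m,278,208,.097)[1]-.028, onz(m,278.5,247,.147)[1]-.028,onz(m,278.5,371,.147)[1]+.028, onz(m,207,308,.147)[0],onz(m,350,308,.147)[0])
print("M disc L R top", onz(m,211,202,.01),onz(m,345,202,.01),onz(m,278,139,.01)[1]-.054)
E
```

```text
-0.023872794491990434 -0.022369210863476405 -0.022094208453595266 0.4414968123071358 0.49614931552574126
M disc L R top [ 0.41585431 -0.01907249  0.01      ] [ 0.52159238 -0.01901251  0.01      ] -0.024162955182958638
```

Emit:
carry_out(moves=[[0, 0, 0.2, 0, -1], [0, 0, 0.4, 0, -1], [0, 0, 0.6, 0, -1], [0, 0, 0.7, 0, -1], [0, 0, 0.8, 0, -1], [0, 0, 0.84, 0, -1], [0, 0, 0.84, 0, -1], [0, 0, 0.84, 0, -1]])

```text
clock: 16.25
eef_pos: [0.4676, -0.024, 0.0508]
tool_rot: [1.0, -0.0, 0.001, 0.0]
ft_force: [-0.6, -0.1, -2.1]
grip_width: 0.0552
```

Emit:
carry_out(moves=[[0, 0, 0.02, 0, -1], [0, 0, 0.02, 0, -1], [0, 0, 0.02, 0, -1]])

```text
clock: 16.55
eef_pos: [0.4671, -0.024, 0.0486]
tool_rot: [1.0, -0.0, 0.0, 0.0]
ft_force: [0.3, 0.6, -2.1]
grip_width: 0.0549
```

Emit:
carry_out(moves=[[0, 0, 0.02, 0, -1], [0, 0, 0.02, 0, -1], [0, 0, 0.02, 0, -1]])

```text
clock: 16.85
eef_pos: [0.4673, -0.024, 0.0471]
tool_rot: [1.0, -0.0, 0.001, 0.0]
ft_force: [-1.8, -0.2, 4.9]
grip_width: 0.0548
```

Emit:
carry_out(moves=[[0, 0, 0.01, 0, -1], [0, 0, 0.01, 0, -1], [0, 0, 0.01, 0, -1]])

```text
clock: 17.15
eef_pos: [0.4673, -0.0241, 0.047]
tool_rot: [1.0, -0.0, 0.001, 0.0]
ft_force: [-5.1, -0.0, 13.6]
grip_width: 0.0552
```

Emit:
carry_out(moves=[[0, 0, 0.01, 0, -1], [0, 0, 0.01, 0, -1], [0, 0, 0.01, 0, -1]])

```text
clock: 17.45
eef_pos: [0.4674, -0.024, 0.047]
tool_rot: [1.0, -0.0, 0.001, 0.0]
ft_force: [-6.6, 0.4, 22.9]
grip_width: 0.055
```

Emit:
carry_out(moves=[[0, 0, -0.02, 0, -1], [0, 0, -0.02, 0, 0.3], [0, 0, -0.02, 0, 0.5], [0, 0, -0.02, 0, 0.7], [0, 0, -0.02, 0, 1], [0, 0, -0.02, 0, 1], [0, 0, -0.02, 0, 1], [0, 0, -0.02, 0, 1], [0, 0, -0.3, 0, 1], [0, 0, -0.7, 0, 1], [0, 0, -1, 0, 1], [0, 0, -1, 0, 1], [0, 0, -1, 0, 1]])

```text
clock: 18.75
eef_pos: [0.4674, -0.024, 0.1449]
tool_rot: [1.0, -0.0, 0.001, 0.0]
ft_force: [0.1, 0.9, -0.8]
grip_width: 0.0855
```

Emit:
carry_out(moves=[[0, -0.3, -0.1, 0, 1], [-0.1, -0.7, -0.1, 0, 1], [-0.1, -1, -0.1, 0, 1], [-0.1, -1, -0.1, 0, 1]])

```text
clock: 19.15
eef_pos: [0.4557, 0.0786, 0.1527]
tool_rot: [1.0, 0.002, -0.001, -0.0]
ft_force: [-0.1, -0.1, -0.4]
grip_width: 0.0855
```

Emit:
carry_out(moves=[[-0.1, -0.4, 0, 0, 1], [-0.1, -0.8, 0, 0, 1], [-0.15, -1, 0, 0, 1], [-0.15, -1, 0, 0, 1], [-0.15, -1, 0, 0, 1], [-0.15, -1, 0, 0, 1]])

```text
clock: 19.75
eef_pos: [0.4417, 0.1747, 0.1536]
tool_rot: [1.0, -0.001, -0.001, 0.001]
ft_force: [-0.8, -1.2, -0.3]
grip_width: 0.0854
```

```bash
python3 - <<'E'
from h import *
o=bot.get_obs();print(o["eef_pos"],o["grip_width"],o["ft_force"])
for n in ("wrist","scene"): cv2.imwrite(f"pics/{n}9.png",imaging.camera(n)[:,:,::-1])
E
```

```text
[0.44167497 0.17474412 0.15356382] 0.08544636431605854 [-0.79520471 -1.15670207 -0.26268626]
```

View pics/wrist9.png

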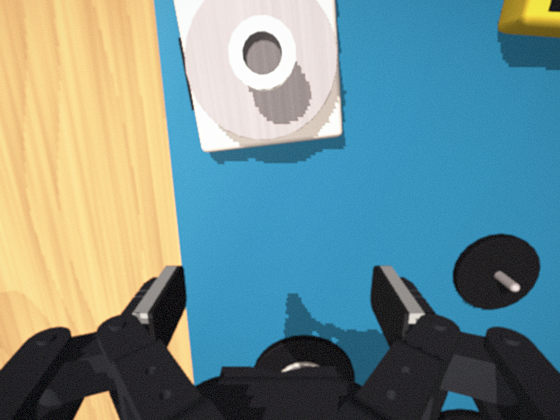

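View pics/scene9.png

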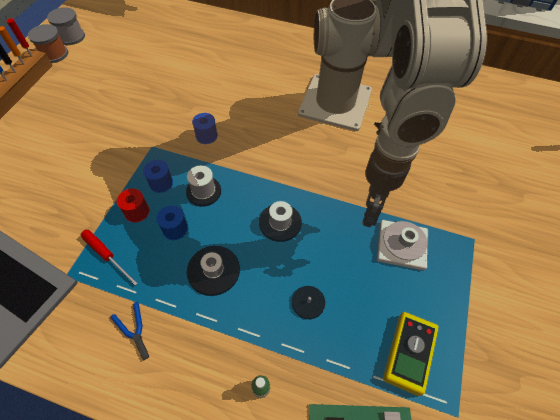

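```bash
python3 - <<'E'
from h import *
m=imaging.camera_model("wrist"); im=cv2.imread("pics/wrist9.png")
print("tiny",onz(m,262,52.5,.064),"edges L R",onz(m,228,52,.064),onz(m,297,52,.064))
print("Tpin tip",onz(m,516,287,.034),"base",onz(m,499,277,.010))
ms=imaging.camera_model("scene");im=cv2.imread("pics/scene9.png")
x=im[285:318,290:328];cv2.imwrite("pics/s9c.png",cv2.resize(x,None,fx=14,fy=14,interpolation=cv2.INTER_CUBIC))
for s,z in(((280,215),.06),((409,235),.064)): flange(im,ms,s,z,18,170)
E
```

```text
tiny [0.43309355 0.28155767 0.064     ] edges L R [0.41306636 0.28186728 0.064     ] [0.45371448 0.28178264 0.064     ]
Tpin tip [0.64346452 0.10490092 0.034     ] base [0.64574827 0.10052117 0.01      ]
flange [280.2 210.5  18.8  22.2] [ 0.4667 -0.0224  0.06  ] dia mm [45.4 53.5]
flange [409.7 234.2  14.   17.7] [0.4304 0.2832 0.064 ] dia mm [34.4 43.4]
```

View pics/s9c.png

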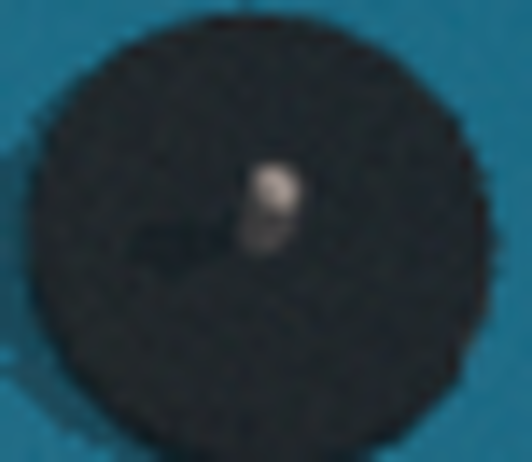

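Emit:
carry_out(moves=[[-0.05, -0.4, 0, 0, 1], [-0.09, -0.8, 0, 0, 1], [-0.09, -1, 0, 0, 1], [-0.09, -1, 0, 0, 1]])

```text
clock: 20.25
eef_pos: [0.4334, 0.2777, 0.1543]
tool_rot: [1.0, 0.001, 0.0, -0.0]
ft_force: [-0.2, -0.3, 0.4]
grip_width: 0.0854
```

Emit:
carry_out(moves=[[0, -0.07, 0.2, 0, 1], [0, -0.07, 0.4, 0, 1], [0, -0.07, 0.7, 0, 1], [0, -0.07, 0.87, 0, 1], [0, -0.07, 0.87, 0, 1], [0, -0.07, 0.87, 0, 1], [0, -0.07, 0.87, 0, -1], [0, -0.07, 0.87, 0, -1], [0, -0.07, 0.87, 0, -1], [0, -0.07, 0.87, 0, -1], [0, -0.07, 0.87, 0, -1], [0, -0.07, 0.87, 0, -1], [0, -0.07, 0.87, 0, -1], [0, -0.07, 0.87, 0, -1], [0, -0.07, 0.87, 0, -1], [0, -0.07, 0.87, 0, -1]])

```text
clock: 21.85
eef_pos: [0.4331, 0.2831, 0.0673]
tool_rot: [1.0, -0.0, 0.0, -0.0]
ft_force: [0.7, -0.2, 1.0]
grip_width: 0.0376
```

Emit:
carry_out(moves=[[0, 0, -0.2, 0, -1], [0, 0, -0.5, 0, -1], [0, 0, -0.8, 0, -1], [0, 0, -0.8, 0, -1]])

```text
clock: 22.25
eef_pos: [0.4348, 0.2843, 0.151]
tool_rot: [1.0, -0.0, 0.003, -0.002]
ft_force: [-0.3, 0.0, -0.1]
grip_width: 0.0373
```

Emit:
carry_out(moves=[[0.3, 0.3, 0, 0, -1], [0.6, 0.6, 0, 0, -1], [1, 0.9, 0, 0, -1], [1, 0.9, 0, 0, -1]])

```text
clock: 22.65
eef_pos: [0.5364, 0.1891, 0.1458]
tool_rot: [1.0, -0.003, 0.0, 0.001]
ft_force: [-0.1, 1.0, -0.7]
grip_width: 0.0378
```

```bash
python3 - <<'E'
from h import *
o=bot.get_obs();print(o["eef_pos"],o["grip_width"],o["ft_force"])
for n in ("wrist",): cv2.imwrite(f"pics/{n}10.png",imaging.camera(n)[:,:,::-1])
E
```

```text
[0.53637206 0.18914998 0.14584123] 0.03782445757758903 [-0.06901643  0.95208325 -0.6721229 ]
```

View pics/wrist10.png

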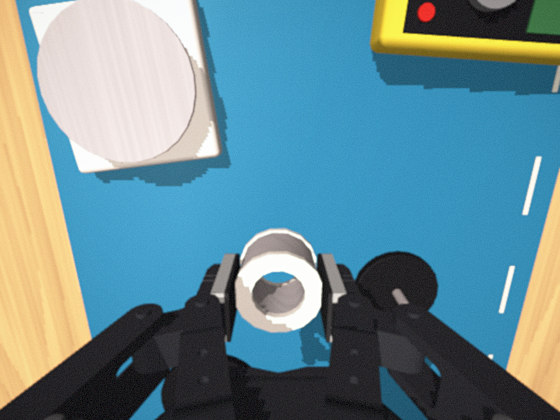

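Emit:
carry_out(moves=[[0.3, 0.3, 0, 0, -1], [0.6, 0.6, 0, 0, -1], [0.9, 0.8, 0, 0, -1], [1, 0.88, 0, 0, -1], [1, 0.88, 0, 0, -1], [1, 0.88, 0, 0, -1], [1, 0.88, 0, 0, -1]])

```text
clock: 23.4
eef_pos: [0.6313, 0.1064, 0.1469]
tool_rot: [1.0, 0.001, -0.001, -0.0]
ft_force: [0.6, -0.3, -1.2]
grip_width: 0.0378
```

```bash
python3 - <<'E'
from h import *
o=bot.get_obs();print(o["eef_pos"],o["grip_width"],o["ft_force"])
for n in ("wrist",): cv2.imwrite(f"pics/{n}11.png",imaging.camera(n)[:,:,::-1])
E
```

```text
[0.63133118 0.10644535 0.14694989] 0.037820450207189965 [ 0.64536735 -0.29474667 -1.19528213]
```

View pics/wrist11.png

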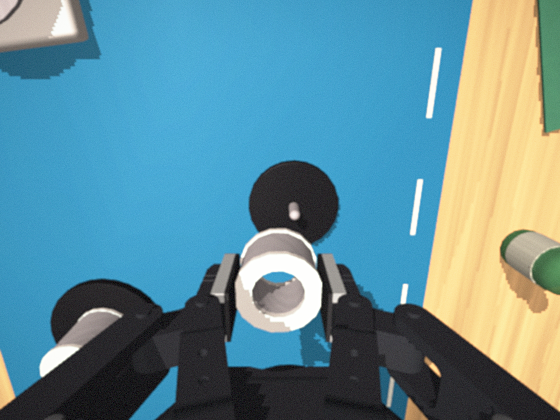

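```bash
python3 - <<'E'
from h import *
m=imaging.camera_model("wrist"); im=cv2.imread("pics/wrist11.png")
cv2.imwrite("pics/w11c.png",cv2.resize(im[150:345,220:350],None,fx=4,fy=4,interpolation=cv2.INTER_CUBIC))
print("tip",onz(m,293.5,215,.034),"disc L R top",onz(m,249,205,.01),onz(m,339,205,.01),onz(m,294,161,.01)[1]-.038)
zt=.147-.0308+.03
print("reel top back/front/L/R",onz(m,278,250,zt)[1]-.02,onz(m,278,332,zt)[1]+.02,onz(m,234,290,zt)[0],onz(m,322,290,zt)[0])
E
```

```text
tip [0.64362596 0.10379707 0.034     ] disc L R top [0.60757622 0.10417552 0.01      ] [0.68260317 0.10437092 0.01      ] 0.10309857285294463
reel top back/front/L/R 0.10776806321771705 0.10781251674794923 0.6133370251784062 0.6506323805926949
```

View pics/w11c.png

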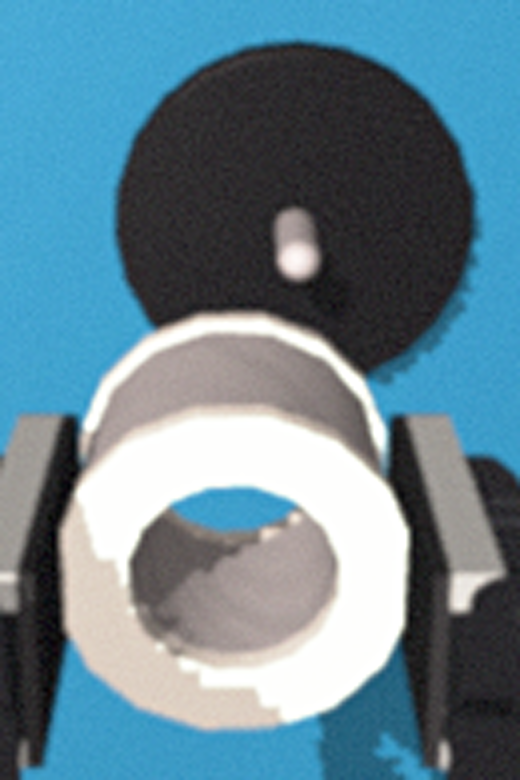

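Emit:
carry_out(moves=[[0.12, 0.04, 0.05, 0, -1], [0.12, 0.04, 0.2, 0, -1], [0.12, 0.04, 0.4, 0, -1], [0.12, 0.04, 0.6, 0, -1], [0.12, 0.04, 0.75, 0, -1], [0.12, 0.04, 0.9, 0, -1], [0.12, 0.04, 1, 0, -1], [0.12, 0.04, 1, 0, -1], [0.12, 0.04, 1, 0, -1]])

```text
clock: 24.35
eef_pos: [0.6449, 0.1015, 0.0479]
tool_rot: [1.0, 0.0, 0.0, -0.0]
ft_force: [0.3, 0.9, -1.2]
grip_width: 0.0374
```

Emit:
carry_out(moves=[[0, 0, 0.02, 0, -1], [0, 0, 0.02, 0, -1], [0, 0, 0.02, 0, -1]])

```text
clock: 24.65
eef_pos: [0.6451, 0.101, 0.0457]
tool_rot: [1.0, -0.0, 0.0, -0.0]
ft_force: [-0.9, -0.7, -1.0]
grip_width: 0.0376
```

Emit:
carry_out(moves=[[0, 0, 0.01, 0, -1], [0, 0, 0.01, 0, -1], [0, 0, 0.01, 0, -1]])

```text
clock: 24.95
eef_pos: [0.6453, 0.101, 0.0452]
tool_rot: [1.0, -0.0, 0.0, -0.0]
ft_force: [-2.2, -0.8, 5.2]
grip_width: 0.0374
```

Emit:
carry_out(moves=[[0, 0, -0.01, 0, -1], [0, 0, -0.01, 0, -0.1], [0, 0, -0.01, 0, 0.1], [0, 0, -0.01, 0, 0.4], [0, 0, -0.01, 0, 1], [0, 0, -0.01, 0, 1], [0, 0, -0.01, 0, 1], [0, 0, -0.01, 0, 1], [0, 0, -0.3, 0, 1], [0, 0, -0.7, 0, 1], [0, 0, -1, 0, 1], [0, 0, -1, 0, 1]])

```text
clock: 26.15
eef_pos: [0.6484, 0.1015, 0.1506]
tool_rot: [1.0, -0.0, 0.005, -0.001]
ft_force: [0.2, 0.4, 0.1]
grip_width: 0.0854
```

Emit:
carry_out(moves=[[0, 0.3, -0.3, 0, 1], [0, 0.7, -0.4, 0, 1], [0, 1, -0.4, 0, 1], [0, 1, -0.4, 0, 1]])

```text
clock: 26.55
eef_pos: [0.6449, -0.0031, 0.1843]
tool_rot: [1.0, -0.003, 0.0, 0.001]
ft_force: [-0.1, 0.6, 0.6]
grip_width: 0.0856
```

Emit:
carry_out(moves=[[0, 0.4, 0, 0, 1], [-0.05, 0.8, 0, 0, 1], [-0.05, 1, 0, 0, 1], [-0.05, 1, 0, 0, 1], [-0.05, 1, 0, 0, 1]])

```text
clock: 27.05
eef_pos: [0.6397, -0.0986, 0.1835]
tool_rot: [1.0, -0.0, -0.001, -0.001]
ft_force: [-0.2, 0.6, -0.7]
grip_width: 0.0853
```

Emit:
carry_out(moves=[[0, 0.31, 0, 0, 1], [0, 0.31, 0, 0, 1], [0, 0.31, 0, 0, 1], [0, 0.31, 0, 0, 1]])

```text
clock: 27.45
eef_pos: [0.64, -0.1283, 0.184]
tool_rot: [1.0, 0.001, -0.0, -0.0]
ft_force: [-0.1, -0.3, 0.4]
grip_width: 0.0859
```

```bash
python3 - <<'E'
from h import *
o=bot.get_obs();print(o["eef_pos"],o["grip_width"],o["ft_force"])
for n in ("wrist","scene"): cv2.imwrite(f"pics/{n}12.png",imaging.camera(n)[:,:,::-1])
im=cv2.imread("pics/wrist12.png");m=imaging.camera_model("wrist")
E
```

```text
[ 0.63999645 -0.1283205   0.18403549] 0.085850206348056 [-0.06167563 -0.25537115  0.39476746]
```

View pics/wrist12.png

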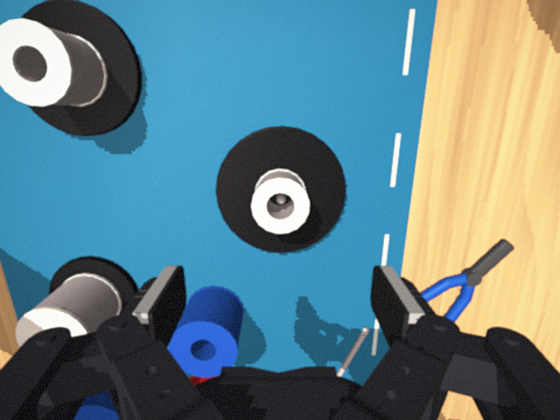

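View pics/scene12.png

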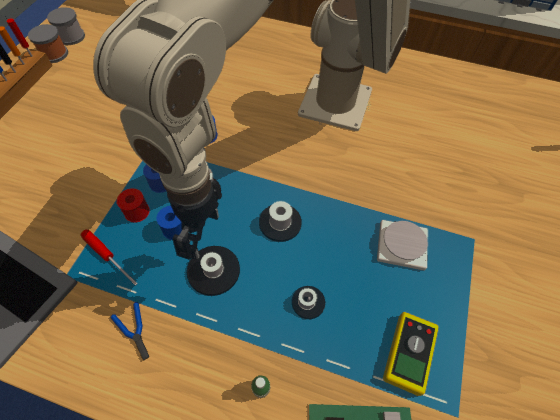

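```bash
python3 - <<'E'
from h import *
m=imaging.camera_model("wrist"); im=cv2.imread("pics/wrist12.png")
flange(im,m,(281,206),.05,36,225); print("bore",onz(m,281,206.5,.05))
print("L pin tip guess",onz(m,281,200,.034),"disc L R top bot",onz(m,217,190,.01)[0],onz(m,346,190,.01)[0],onz(m,281,126,.01)[1],onz(m,281,253,.01)[1])
ms=imaging.camera_model("scene"); s=cv2.imread("pics/scene12.png"); flange(s,ms,(308,297),.04,16,160)
E
```

```text
flange [280.1 205.   55.8  58. ] [ 0.6421 -0.1298  0.05  ] dia mm [46.  47.8]
bore [ 0.64286619 -0.13104179  0.05      ]
L pin tip guess [ 0.64299431 -0.13018539  0.034     ] disc L R top bot 0.5829533667790298 0.7043304230689315 -0.06898170129809811 -0.19271249368499901
flange [307.2 296.7  16.5  17.2] [0.6445 0.1002 0.04  ] dia mm [36.9 38.5]
```

Emit:
carry_out(moves=[[0.02, 0.02, 0.4, 0, 1], [0.02, 0.02, 0.8, 0, 1], [0.02, 0.02, 1, 0, 1], [0.02, 0.02, 1, 0, 1]])

```text
clock: 27.95
eef_pos: [0.639, -0.1305, 0.08]
tool_rot: [1.0, 0.001, -0.004, -0.001]
ft_force: [-0.7, 0.0, -0.8]
grip_width: 0.0856
```

Emit:
carry_out(moves=[[0, 0, 0.2, 0, 1], [0, 0, 0.4, 0, 1], [0, 0, 0.4, 0, 1], [0, 0, 0.4, 0, 1], [0, 0, 0.4, 0, -1], [0, 0, 0.4, 0, -1], [0, 0, 0.4, 0, -1], [0, 0, 0.4, 0, -1], [0, 0, 0.4, 0, -1], [0, 0, 0.4, 0, -1], [0, 0, 0.4, 0, -1], [0, 0, 0.4, 0, -1], [0, 0, 0.4, 0, -1], [0, 0, 0.4, 0, -1]])

```text
clock: 29.35
eef_pos: [0.6431, -0.1322, 0.0463]
tool_rot: [1.0, -0.0, 0.002, 0.0]
ft_force: [-1.2, 0.5, 6.2]
grip_width: 0.0468
```

Emit:
carry_out(moves=[[0, 0, -0.1, 0, -1], [0, 0, -0.3, 0, -1], [0, 0, -0.6, 0, -1], [0, 0, -1, 0, -1], [0, 0, -1, 0, -1], [0, 0, -1, 0, -1]])

```text
clock: 29.95
eef_pos: [0.6426, -0.1321, 0.1459]
tool_rot: [1.0, -0.0, 0.001, 0.0]
ft_force: [0.1, 0.5, -1.3]
grip_width: 0.0467
```

Emit:
carry_out(moves=[[-0.1, -0.3, 0, 0, -1], [-0.3, -0.7, 0, 0, -1], [-0.5, -1, 0, 0, -1], [-0.5, -1, 0, 0, -1]])

```text
clock: 30.35
eef_pos: [0.5873, -0.0283, 0.1418]
tool_rot: [1.0, 0.002, -0.004, -0.001]
ft_force: [0.6, -0.9, -1.6]
grip_width: 0.0467
```

Emit:
carry_out(moves=[[-0.1, -0.3, 0, 0, -1], [-0.3, -0.7, 0, 0, -1], [-0.5, -1, 0, 0, -1], [-0.5, -1, 0, 0, -1]])

```text
clock: 30.75
eef_pos: [0.5384, 0.0707, 0.1425]
tool_rot: [1.0, 0.002, -0.003, -0.0]
ft_force: [0.1, 0.3, -1.4]
grip_width: 0.0467
```

Emit:
carry_out(moves=[[-0.1, -0.3, 0, 0, -1], [-0.3, -0.7, 0, 0, -1], [-0.5, -1, 0, 0, -1], [-0.5, -1, 0, 0, -1], [-0.5, -1, 0, 0, -1], [-0.5, -1, 0, 0, -1]])

```text
clock: 31.35
eef_pos: [0.4925, 0.167, 0.1437]
tool_rot: [1.0, -0.001, -0.0, 0.0]
ft_force: [0.6, -0.3, -1.4]
grip_width: 0.047
```

```bash
python3 - <<'E'
from h import *
o=bot.get_obs();print(o["eef_pos"],o["grip_width"],o["ft_force"])
for n in ("wrist","top"): cv2.imwrite(f"pics/{n}13.png",imaging.camera(n)[:,:,::-1])
E
```

```text
[0.4924683  0.16699255 0.14373315] 0.047029491307160234 [ 0.57152002 -0.31015044 -1.41397757]
```

View pics/wrist13.png

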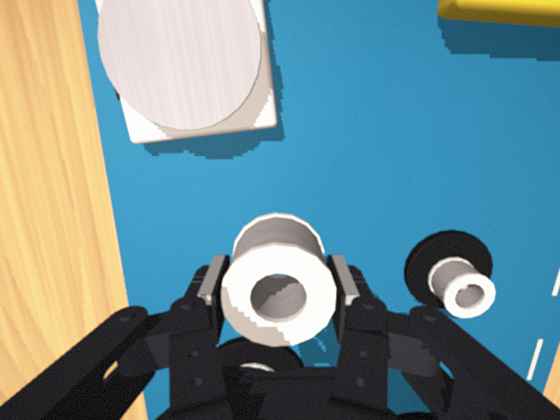

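View pics/top13.png

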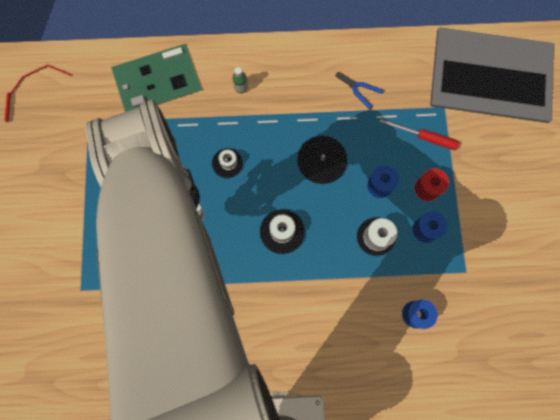

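Emit:
carry_out(moves=[[-0.2, -0.3, 0, 0, -1], [-0.4, -0.7, 0, 0, -1], [-0.6, -1, 0, 0, -1], [-0.6, -1, 0, 0, -1], [-0.6, -1, 0, 0, -1]])

```text
clock: 31.95
eef_pos: [0.4322, 0.2679, 0.1442]
tool_rot: [1.0, 0.0, 0.0, 0.0]
ft_force: [0.1, -0.2, -1.5]
grip_width: 0.0467
```

Emit:
carry_out(moves=[[0, -0.13, 0.2, 0, -1], [0, -0.13, 0.4, 0, -1], [0, -0.13, 0.6, 0, -1], [0, -0.13, 0.65, 0, -1], [0, -0.13, 0.7, 0, -1], [0, -0.13, 0.72, 0, -1], [0, -0.13, 0.72, 0, -1], [0, -0.13, 0.72, 0, -1]])

```text
clock: 32.75
eef_pos: [0.4326, 0.2812, 0.0731]
tool_rot: [1.0, -0.0, 0.001, -0.0]
ft_force: [0.5, -0.8, -1.0]
grip_width: 0.0468
```

Emit:
carry_out(moves=[[0, 0, 0.02, 0, -1], [0, 0, 0.02, 0, -1], [0, 0, 0.02, 0, -1]])

```text
clock: 33.05
eef_pos: [0.4323, 0.2813, 0.0707]
tool_rot: [1.0, 0.0, 0.0, -0.0]
ft_force: [1.3, 0.5, -0.4]
grip_width: 0.0468
```

Emit:
carry_out(moves=[[0, 0, 0.02, 0, -1], [0, 0, 0.02, 0, -1], [0, 0, 0.02, 0, -1]])

```text
clock: 33.35
eef_pos: [0.4322, 0.2813, 0.0685]
tool_rot: [1.0, 0.0, 0.0, -0.0]
ft_force: [0.0, -0.8, 0.9]
grip_width: 0.0468
```

Emit:
carry_out(moves=[[0, 0, 0, 0, 0], [0, 0, 0, 0, 0.2], [0, 0, 0, 0, 0.4], [0, 0, 0, 0, 0.6], [0, 0, 0, 0, 0.7], [0, 0, 0, 0, 0.7], [0, 0, 0, 0, 0.7], [0, 0, -0.2, 0, 0.7], [0, 0, -0.5, 0, 0.8], [0, 0, -1, 0, 1], [0, 0, -1, 0, 1]])

```text
clock: 34.45
eef_pos: [0.4356, 0.2834, 0.175]
tool_rot: [1.0, -0.0, 0.005, -0.004]
ft_force: [0.8, 0.5, 0.2]
grip_width: 0.0856
```

Emit:
carry_out(moves=[[0, 0.3, -0.4, 0, 1], [0, 0.7, -0.4, 0, 1], [0, 1, -0.4, 0, 1], [0, 1, -0.4, 0, 1]])

```text
clock: 34.85
eef_pos: [0.4316, 0.1782, 0.2085]
tool_rot: [1.0, -0.002, -0.0, 0.001]
ft_force: [0.4, 0.7, -0.2]
grip_width: 0.0852
```

Emit:
carry_out(moves=[[0, 0.4, 0, 0, 1], [0, 0.8, 0, 0, 1], [0, 1, 0, 0, 1], [0, 1, 0, 0, 1]])

```text
clock: 35.25
eef_pos: [0.4319, 0.0796, 0.2081]
tool_rot: [1.0, -0.002, -0.0, 0.0]
ft_force: [0.5, 0.4, 0.3]
grip_width: 0.0859
```

Emit:
carry_out(moves=[[0, 0.4, 0, 0, 1], [0, 0.8, 0, 0, 1], [0, 1, 0, 0, 1], [0, 1, 0, 0, 1]])

```text
clock: 35.65
eef_pos: [0.4324, -0.0197, 0.2081]
tool_rot: [1.0, -0.001, 0.0, -0.0]
ft_force: [0.5, 0.2, 0.2]
grip_width: 0.0854
```

Emit:
carry_out(moves=[[0, 0.4, 0, 0, 1], [0, 0.8, 0, 0, 1], [0, 1, 0, 0, 1], [0, 1, 0, 0, 1], [0, 1, 0, 0, 1], [0, 1, 0, 0, 1]])

```text
clock: 36.25
eef_pos: [0.4322, -0.1174, 0.2081]
tool_rot: [1.0, 0.001, -0.0, -0.0]
ft_force: [0.5, -0.5, 0.0]
grip_width: 0.0853
```

```bash
python3 - <<'E'
from h import *
o=bot.get_obs();print(o["eef_pos"],o["grip_width"],o["ft_force"])
for n in ("wrist","scene"): cv2.imwrite(f"pics/{n}14.png",imaging.camera(n)[:,:,::-1])
E
```

```text
[ 0.43220667 -0.11741714  0.20814057] 0.08526115073821505 [ 0.52231262 -0.48091534  0.04215024]
```

View pics/wrist14.png

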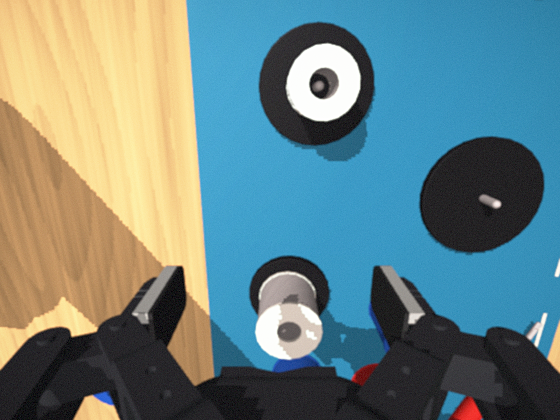

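View pics/scene14.png

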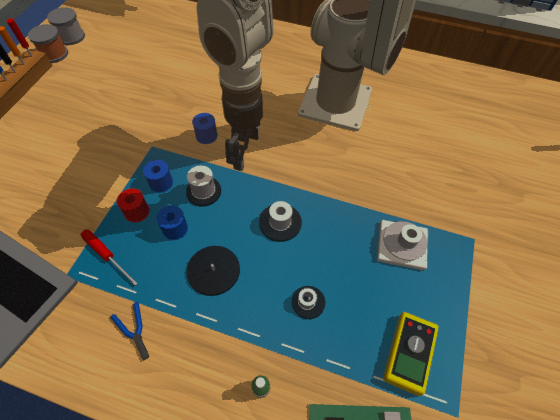

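Emit:
carry_out(moves=[[0.09, 0.4, 0, 0, 1], [0.09, 0.8, 0, 0, 1], [0.09, 1, 0, 0, 1], [0.09, 1, 0, 0, 1]])

```text
clock: 36.75
eef_pos: [0.4413, -0.2204, 0.2082]
tool_rot: [1.0, -0.001, 0.0, 0.0]
ft_force: [-0.0, -0.4, -0.8]
grip_width: 0.0857
```

Emit:
carry_out(moves=[[0, 0.28, 0, 0, 1], [0, 0.28, 0, 0, 1], [0, 0.28, 0, 0, 1], [0, 0.28, 0, 0, 1], [0, 0.28, 0, 0, 1]])

```text
clock: 37.25
eef_pos: [0.441, -0.2458, 0.2084]
tool_rot: [1.0, 0.001, -0.0, -0.0]
ft_force: [-0.2, 0.2, -0.3]
grip_width: 0.0852
```

```bash
python3 - <<'E'
from h import *
o=bot.get_obs();print(o["eef_pos"],o["grip_width"],o["ft_force"])
for n in ("wrist",): cv2.imwrite(f"pics/{n}15.png",imaging.camera(n)[:,:,::-1])
E
```

```text
[ 0.44100947 -0.24581264  0.2083719 ] 0.08519476794009496 [-0.24825182  0.1913267  -0.26763027]
```

View pics/wrist15.png

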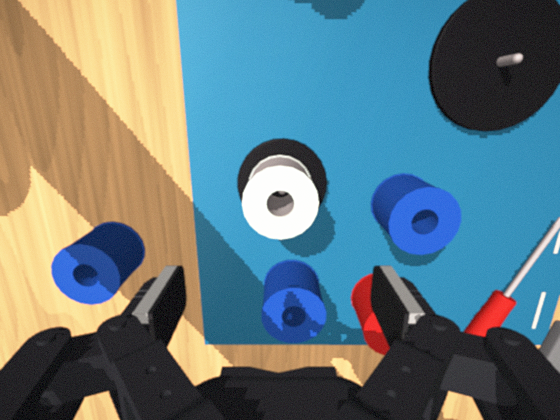

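```bash
python3 - <<'E'
from h import *
m=imaging.camera_model("wrist"); im=cv2.imread("pics/wrist15.png")
flange(im,m,(281,202),.07,44,225); print("bore",onz(m,280.5,203,.07))
for p in ((425,221),(293,317),(85,275)): print("blue",onz(m,*p,.06))
print("S disc L R top",onz(m,238,182,.01)[0],onz(m,327,182,.01)[0],onz(m,283,138.5,.01)[1]-.046)
print("L pin tip",onz(m,518,59,.034),"base",onz(m,501,60.5,.01))
cv2.imwrite("pics/w15c.png",cv2.resize(im[130:250,220:345],None,fx=5,fy=5,interpolation=cv2.INTER_CUBIC))
im=cv2.imread("pics/scene14.png");cv2.imwrite("pics/s14c.png",cv2.resize(im[240:300,180:245],None,fx=9,fy=9,interpolation=cv2.INTER_CUBIC))
E
```

```text
flange [279.  199.5  75.2  81.2] [ 0.4422 -0.2437  0.07  ] dia mm [62.7 67.7]
bore [ 0.44347234 -0.24677665  0.07      ]
blue [ 0.5713952  -0.26629572  0.06      ]
blue [ 0.45623501 -0.36662509  0.06      ]
blue [ 0.26083652 -0.3205917   0.06      ]
S disc L R top 0.4009091647874099 0.49087939682838483 -0.24573836124023413
L pin tip [ 0.64134596 -0.13192738  0.034     ] base [ 0.64271368 -0.13019034  0.01      ]
```

View pics/w15c.png

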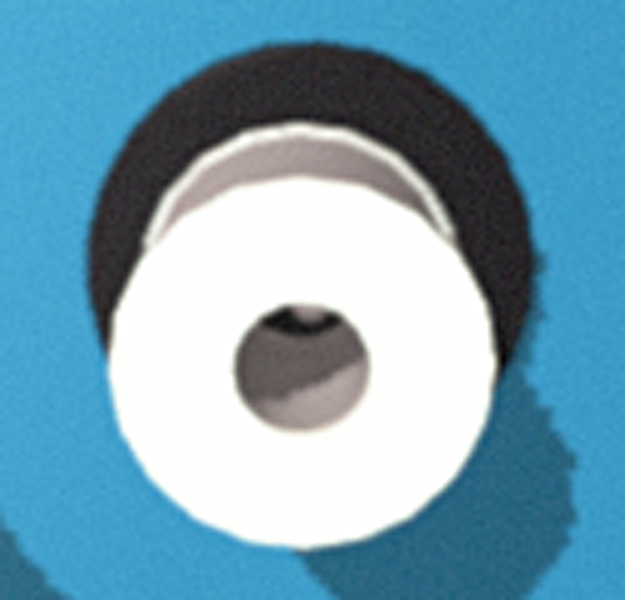

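View pics/s14c.png

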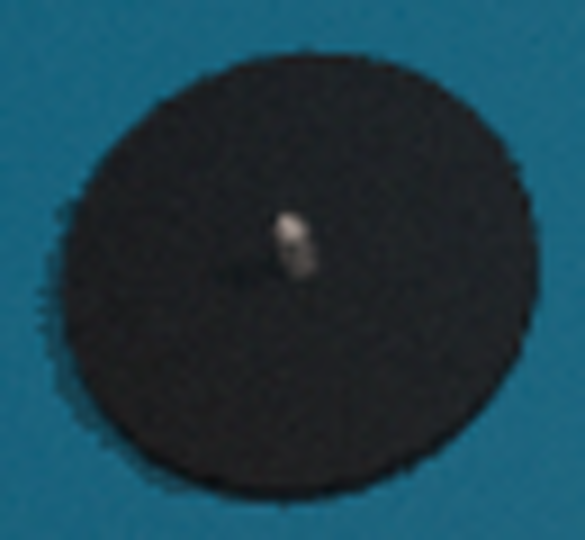

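Emit:
carry_out(moves=[[0.02, 0.01, 0.3, 0, 1], [0.02, 0.01, 0.6, 0, 1], [0.02, 0.01, 0.8, 0, 1], [0.02, 0.01, 0.8, 0, 1], [0.02, 0.01, 0.8, 0, 1]])

```text
clock: 37.8
eef_pos: [0.443, -0.2476, 0.1286]
tool_rot: [1.0, 0.0, -0.0, -0.0]
ft_force: [-0.0, -0.0, 0.2]
grip_width: 0.0854
```

Emit:
carry_out(moves=[[0, 0, 0.3, 0, 1], [0, 0, 0.6, 0, 1], [0, 0, 0.75, 0, 1], [0, 0, 0.75, 0, 1], [0, 0, 0.75, 0, 1], [0, 0, 0.75, 0, -1], [0, 0, 0.75, 0, -1], [0, 0, 0.75, 0, -1], [0, 0, 0.75, 0, -1], [0, 0, 0.75, 0, -1], [0, 0, 0.75, 0, -1], [0, 0, 0.75, 0, -1], [0, 0, 0.75, 0, -1], [0, 0, 0.75, 0, -1]])

```text
clock: 39.2
eef_pos: [0.4438, -0.2488, 0.0557]
tool_rot: [1.0, -0.0, 0.001, 0.001]
ft_force: [-2.8, 0.4, 8.4]
grip_width: 0.0635
```

Emit:
carry_out(moves=[[0, 0, -0.1, 0, -1], [0, 0, -0.3, 0, -1], [0, 0, -0.6, 0, -1], [0, 0, -0.9, 0, -1], [0, 0, -1, 0, -1], [0, 0, -1, 0, -1], [0, 0, -1, 0, -1]])

```text
clock: 39.9
eef_pos: [0.4421, -0.2475, 0.1522]
tool_rot: [1.0, -0.0, -0.001, -0.0]
ft_force: [0.2, 0.1, -5.0]
grip_width: 0.0633
```

```bash
python3 - <<'E'
from h import *
o=bot.get_obs();print(o["eef_pos"],o["grip_width"],o["ft_force"])
for n in ("wrist",): cv2.imwrite(f"pics/{n}16.png",imaging.camera(n)[:,:,::-1])
E
```

```text
[ 0.44213673 -0.24751055  0.1521926 ] 0.06334608402472817 [ 0.20848264  0.14116886 -4.99487835]
```

View pics/wrist16.png

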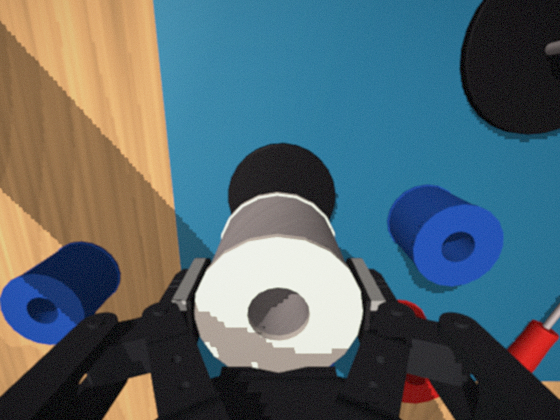

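Emit:
carry_out(moves=[[0.3, -0.15, 0, 0, -1], [0.6, -0.3, 0, 0, -1], [0.9, -0.5, 0, 0, -1], [1, -0.57, 0, 0, -1], [1, -0.57, 0, 0, -1]])

```text
clock: 40.45
eef_pos: [0.5433, -0.1894, 0.151]
tool_rot: [1.0, 0.001, -0.002, -0.001]
ft_force: [-0.4, -0.6, -5.6]
grip_width: 0.0637
```

Emit:
carry_out(moves=[[0.3, -0.15, 0, 0, -1], [0.6, -0.3, 0, 0, -1], [0.9, -0.5, 0, 0, -1], [1, -0.57, 0, 0, -1], [1, -0.57, 0, 0, -1], [1, -0.57, 0, 0, -1], [1, -0.57, 0, 0, -1]])

```text
clock: 41.15
eef_pos: [0.6412, -0.1351, 0.1527]
tool_rot: [1.0, -0.001, -0.001, 0.0]
ft_force: [-0.7, 0.3, -5.1]
grip_width: 0.0636
```

```bash
python3 - <<'E'
from h import *
o=bot.get_obs();print(o["eef_pos"],o["grip_width"],o["ft_force"])
for n in ("wrist",): cv2.imwrite(f"pics/{n}17.png",imaging.camera(n)[:,:,::-1])
E
```

```text
[ 0.6412329  -0.13510516  0.15273001] 0.06358468888599085 [-0.72766728  0.27814288 -5.10299638]
```

View pics/wrist17.png

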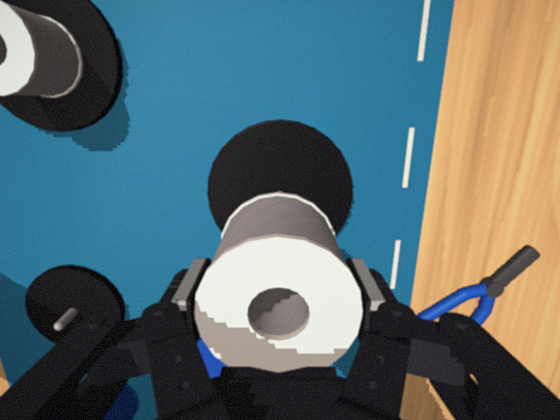

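```bash
python3 - <<'E'
from h import *
m=imaging.camera_model("wrist"); o=bot.get_obs(); print(o["eef_pos"])
zu=o["eef_pos"][2]-.0457
print("reel y: bottom back",onz(m,278,193,zu)[1]-.032,"top back",onz(m,278,235,zu+.06)[1]-.032,"top front",onz(m,278,371,zu+.06)[1]+.032,"L R",onz(m,195,305,zu+.06)[0],onz(m,363,305,zu+.06)[0])
print("L disc L R top",onz(m,208,187,.01)[0],onz(m,353,187,.01)[0],onz(m,280,120,.01)[1]-.062)
print("S pin tip",onz(m,58,327,.034),"base",onz(m,74,313,.01))
E
```

```text
[ 0.64151942 -0.13510479  0.15304671]
reel y: bottom back -0.13400676094089248 top back -0.13277538207221432 top front -0.1282590824978247 L R 0.610824812771975 0.6738648727922851
L disc L R top 0.5829916687480065 0.7044855393442203 -0.13113805373152132
S pin tip [ 0.44721321 -0.24436687  0.034     ] base [ 0.4461429  -0.24733892  0.01      ]
```

Emit:
carry_out(moves=[[0.015, -0.02, 0.05, 0, -1], [0.015, -0.02, 0.2, 0, -1], [0.015, -0.02, 0.4, 0, -1], [0.015, -0.02, 0.6, 0, -1], [0.015, -0.02, 0.75, 0, -1], [0.015, -0.02, 0.9, 0, -1], [0.015, -0.02, 0.94, 0, -1], [0.015, -0.02, 0.94, 0, -1], [0.015, -0.02, 0.94, 0, -1]])

```text
clock: 42.1
eef_pos: [0.6449, -0.1322, 0.0601]
tool_rot: [1.0, -0.0, 0.001, 0.0]
ft_force: [0.3, -0.3, -5.6]
grip_width: 0.0639
```

Emit:
carry_out(moves=[[0, 0, 0.02, 0, -1], [0, 0, 0.02, 0, -1], [0, 0, 0.02, 0, -1]])

```text
clock: 42.4
eef_pos: [0.6447, -0.132, 0.0578]
tool_rot: [1.0, -0.0, 0.0, 0.0]
ft_force: [-0.4, 0.1, -4.8]
grip_width: 0.0636
```

Emit:
carry_out(moves=[[0, 0, 0.01, 0, -1], [0, 0, 0.01, 0, -1], [0, 0, 0.01, 0, -1]])

```text
clock: 42.7
eef_pos: [0.6444, -0.132, 0.0563]
tool_rot: [1.0, -0.0, -0.0, 0.0]
ft_force: [0.3, 0.5, -4.0]
grip_width: 0.0636
```

Emit:
carry_out(moves=[[0, 0, 0.01, 0, -1], [0, 0, 0.01, 0, -1], [0, 0, 0.01, 0, -1]])

```text
clock: 43.0
eef_pos: [0.6445, -0.132, 0.0558]
tool_rot: [1.0, -0.0, 0.0, -0.0]
ft_force: [-1.9, 1.3, -1.0]
grip_width: 0.0636
```

Emit:
carry_out(moves=[[0, 0, 0.01, 0, -1], [0, 0, 0.01, 0, -1], [0, 0, 0.01, 0, -1]])

```text
clock: 43.3
eef_pos: [0.6445, -0.1319, 0.0558]
tool_rot: [1.0, -0.0, 0.0, 0.0]
ft_force: [-4.5, 1.1, 5.6]
grip_width: 0.0634
```

Emit:
carry_out(moves=[[0, 0, -0.01, 0, -1], [0, 0, -0.01, 0, 0.5], [0, 0, -0.01, 0, 0.7], [0, 0, -0.01, 0, 1], [0, 0, -0.01, 0, 1], [0, 0, -0.01, 0, 1], [0, 0, -0.01, 0, 1], [0, 0, -0.3, 0, 1], [0, 0, -0.6, 0, 1], [0, 0, -1, 0, 1], [0, 0, -1, 0, 1], [0, 0, -1, 0, 1]])

```text
clock: 44.5
eef_pos: [0.6454, -0.1322, 0.156]
tool_rot: [1.0, -0.0, 0.002, 0.0]
ft_force: [-0.1, 0.1, -0.1]
grip_width: 0.0853
```

Emit:
carry_out(moves=[[-0.1, -0.3, 0, 0, 1], [-0.3, -0.7, 0, 0, 1], [-0.5, -1, 0, 0, 1], [-0.5, -1, 0, 0, 1]])

```text
clock: 44.9
eef_pos: [0.5904, -0.0283, 0.1521]
tool_rot: [1.0, 0.002, -0.003, -0.001]
ft_force: [-0.3, 0.0, -0.4]
grip_width: 0.0853
```

Emit:
carry_out(moves=[[-0.1, -0.3, 0, 0, 1], [-0.3, -0.7, 0, 0, 1], [-0.5, -1, 0, 0, 1], [-0.5, -1, 0, 0, 1]])

```text
clock: 45.3
eef_pos: [0.5416, 0.0705, 0.1528]
tool_rot: [1.0, 0.002, -0.002, -0.0]
ft_force: [0.7, -1.2, 0.7]
grip_width: 0.0854
```

Emit:
carry_out(moves=[[-0.1, -0.3, 0, 0, 1], [-0.3, -0.7, 0, 0, 1], [-0.5, -1, 0, 0, 1], [-0.5, -1, 0, 0, 1], [-0.5, -1, 0, 0, 1], [-0.5, -1, 0, 0, 1]])

```text
clock: 45.9
eef_pos: [0.4953, 0.1669, 0.1539]
tool_rot: [1.0, -0.001, -0.0, 0.0]
ft_force: [-0.0, 0.3, 0.7]
grip_width: 0.0855
```

```bash
python3 - <<'E'
from h import *
o=bot.get_obs();print(o["eef_pos"],o["grip_width"],o["ft_force"])
for n in ("wrist","scene"): cv2.imwrite(f"pics/{n}18.png",imaging.camera(n)[:,:,::-1])
E
```

```text
[0.49526426 0.16691052 0.15386098] 0.08550269302837499 [-0.00875553  0.28856275  0.6803249 ]
```

View pics/wrist18.png

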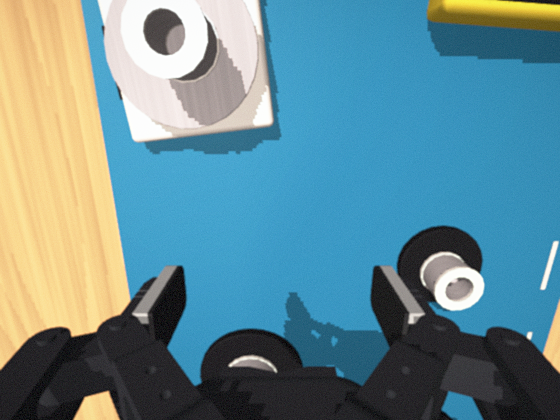

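View pics/scene18.png

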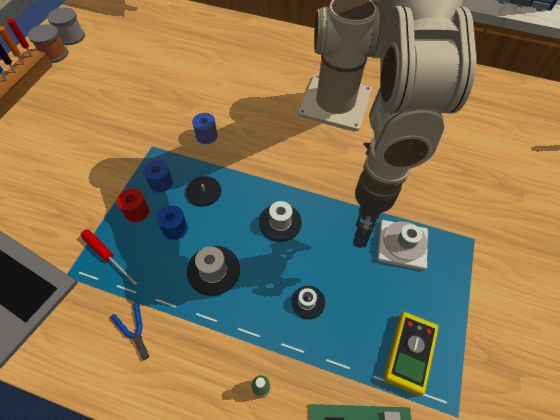

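```bash
python3 - <<'E'
from h import *
m=imaging.camera_model("wrist")
print(onz(m,166,36,.0725),onz(m,124,36,.0725),onz(m,209,36,.0725))
ms=imaging.camera_model("scene");im=cv2.imread("pics/scene18.png")
print("S pin scene tip",onz(ms,203.5,185,.034))
cv2.imwrite("pics/s18c.png",cv2.resize(im[165:215,180:225],None,fx=10,fy=10,interpolation=cv2.INTER_CUBIC))
E
```

```text
[0.43348462 0.28083728 0.0725    ] [0.41006698 0.28089182 0.0725    ] [0.45745685 0.28078146 0.0725    ]
S pin scene tip [ 0.44399019 -0.23841539  0.034     ]
```

View pics/s18c.png

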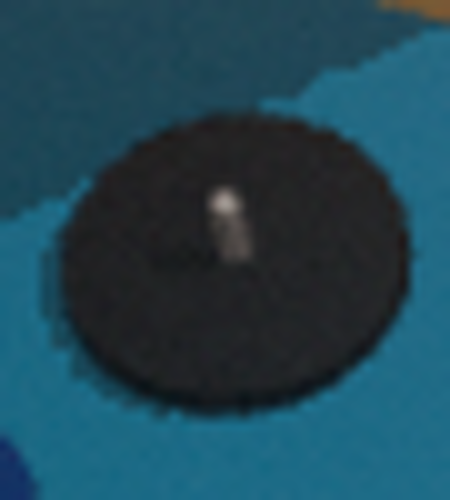

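Emit:
carry_out(moves=[[-0.2, -0.3, 0, 0, 1], [-0.4, -0.7, 0, 0, 1], [-0.62, -1, 0, 0, 1], [-0.62, -1, 0, 0, 1], [-0.62, -1, 0, 0, 1]])

```text
clock: 46.5
eef_pos: [0.4328, 0.2678, 0.1543]
tool_rot: [1.0, 0.0, 0.0, 0.0]
ft_force: [0.3, 0.3, 0.9]
grip_width: 0.0854
```

Emit:
carry_out(moves=[[0, -0.14, 0.2, 0, 1], [0, -0.14, 0.4, 0, 1], [0, -0.14, 0.7, 0, 1], [0, -0.14, 0.85, 0, 1], [0, -0.14, 0.85, 0, 1], [0, -0.14, 0.85, 0, 1], [0, -0.14, 0.85, 0, -1], [0, -0.14, 0.85, 0, -1], [0, -0.14, 0.85, 0, -1], [0, -0.14, 0.85, 0, -1], [0, -0.14, 0.85, 0, -1], [0, -0.14, 0.85, 0, -1], [0, -0.14, 0.85, 0, -1], [0, -0.14, 0.85, 0, -1], [0, -0.14, 0.85, 0, -1], [0, -0.14, 0.85, 0, -1]])

```text
clock: 48.1
eef_pos: [0.4326, 0.2822, 0.0694]
tool_rot: [1.0, 0.0, 0.0, -0.0]
ft_force: [1.1, 0.3, 1.3]
grip_width: 0.0468
```

Emit:
carry_out(moves=[[0, 0, -0.2, 0, -1], [0, 0, -0.5, 0, -1], [0, 0, -0.9, 0, -1], [0, 0, -0.9, 0, -1], [0, 0, -0.9, 0, -1]])

```text
clock: 48.6
eef_pos: [0.4322, 0.282, 0.1596]
tool_rot: [1.0, 0.0, 0.0, -0.0]
ft_force: [-0.8, -0.4, -2.3]
grip_width: 0.0469
```

Emit:
carry_out(moves=[[0, 0.3, 0, 0, -1], [0, 0.7, 0, 0, -1], [0, 1, 0, 0, -1], [0, 1, 0, 0, -1]])

```text
clock: 49.0
eef_pos: [0.4299, 0.1783, 0.1569]
tool_rot: [1.0, -0.002, -0.003, 0.002]
ft_force: [-0.0, 0.1, -1.5]
grip_width: 0.0468
```

Emit:
carry_out(moves=[[0, 0.3, 0, 0, -1], [0, 0.7, 0, 0, -1], [0, 1, 0, 0, -1], [0, 1, 0, 0, -1]])

```text
clock: 49.4
eef_pos: [0.4307, 0.0796, 0.1576]
tool_rot: [1.0, -0.002, -0.002, 0.001]
ft_force: [0.2, 0.4, -1.6]
grip_width: 0.0467
```

Emit:
carry_out(moves=[[0, 0.3, 0, 0, -1], [0, 0.7, 0, 0, -1], [0, 1, 0, 0, -1], [0, 1, 0, 0, -1]])

```text
clock: 49.8
eef_pos: [0.4317, -0.0197, 0.1581]
tool_rot: [1.0, -0.002, -0.001, 0.0]
ft_force: [0.4, 0.4, -1.3]
grip_width: 0.0461
```

Emit:
carry_out(moves=[[0, 0.3, 0, 0, -1], [0, 0.7, 0, 0, -1], [0, 1, 0, 0, -1], [0, 1, 0, 0, -1]])

```text
clock: 50.2
eef_pos: [0.4325, -0.1193, 0.1583]
tool_rot: [1.0, -0.002, -0.001, -0.0]
ft_force: [0.4, -0.1, -2.2]
grip_width: 0.0468
```

Emit:
carry_out(moves=[[0, 0.3, 0, 0, -1], [0.1, 0.7, 0, 0, -1], [0.1, 1, 0, 0, -1], [0.1, 1, 0, 0, -1], [0.1, 1, 0, 0, -1], [0.1, 1, 0, 0, -1]])

```text
clock: 50.8
eef_pos: [0.4422, -0.2161, 0.1586]
tool_rot: [1.0, 0.001, -0.001, -0.001]
ft_force: [0.2, -0.0, -0.9]
grip_width: 0.047
```

```bash
python3 - <<'E'
from h import *
o=bot.get_obs();print(o["eef_pos"],o["grip_width"],o["ft_force"])
for n in ("wrist",): cv2.imwrite(f"pics/{n}19.png",imaging.camera(n)[:,:,::-1])
E
```

```text
[ 0.44220927 -0.21606596  0.1585604 ] 0.0469871407110103 [ 0.20079958 -0.01612881 -0.8997622 ]
```

View pics/wrist19.png

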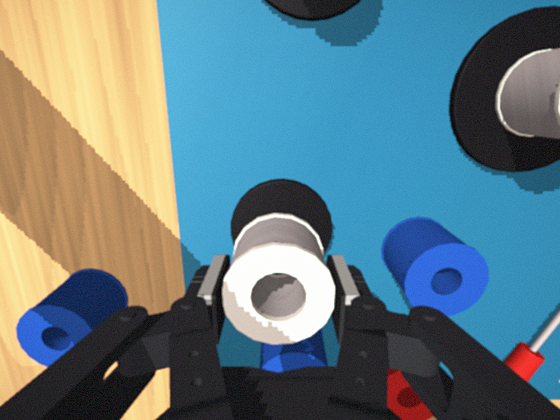

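```bash
python3 - <<'E'
from h import *
m=imaging.camera_model("wrist"); o=bot.get_obs(); print(o["eef_pos"])
zu=o["eef_pos"][2]-.0365
print("reel y: bottom back",onz(m,278,214,zu)[1]-.024,"top back",onz(m,278,243,zu+.04)[1]-.024,"top front",onz(m,278,343,zu+.04)[1]+.024,"L R",onz(m,221,292,zu+.04)[0],onz(m,335,292,zu+.04)[0])
print("S disc L R top",onz(m,232,225,.01)[0],onz(m,332,225,.01)[0],onz(m,282,180,.01)[1]-.046)
E
```

```text
[ 0.44228537 -0.21615277  0.15875247]
reel y: bottom back -0.21557335038784042 top back -0.21373691100715733 top front -0.21284141532304737 L R 0.41941719326305466 0.46601017268156003
S disc L R top 0.4016035366731101 0.490531746185791 -0.24553216588486104
```

Emit:
carry_out(moves=[[0.03, 0.3, 0, 0, -1], [0.03, 0.3, 0.1, 0, -1], [0.03, 0.3, 0.2, 0, -1], [0.03, 0.3, 0.35, 0, -1], [0.03, 0.3, 0.5, 0, -1], [0.03, 0.3, 0.5, 0, -1], [0.03, 0.3, 0.5, 0, -1]])

```text
clock: 51.55
eef_pos: [0.4449, -0.2468, 0.1088]
tool_rot: [1.0, 0.001, -0.001, -0.001]
ft_force: [-0.2, 0.3, -1.1]
grip_width: 0.047
```

```bash
python3 - <<'E'
from h import *
o=bot.get_obs();print(o["eef_pos"],o["grip_width"],o["ft_force"])
for n in ("wrist",): cv2.imwrite(f"pics/{n}20.png",imaging.camera(n)[:,:,::-1])
E
```

```text
[ 0.44493631 -0.24679429  0.10881575] 0.04698144523592023 [-0.23489452  0.28961922 -1.14296257]
```

View pics/wrist20.png

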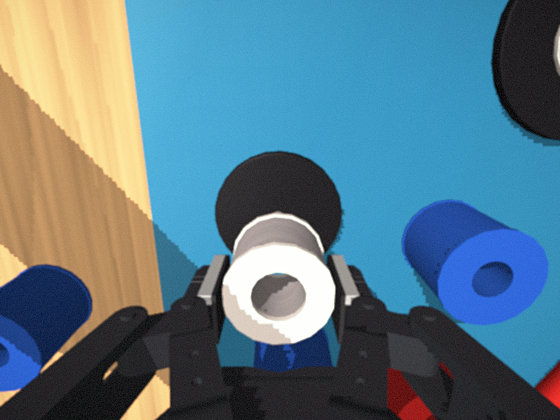

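Emit:
carry_out(moves=[[0, 0, 0.15, 0, -1], [0, 0, 0.3, 0, -1], [0, 0, 0.45, 0, -1], [0, 0, 0.55, 0, -1], [0, 0, 0.59, 0, -1], [0, 0, 0.59, 0, -1], [0, 0, 0.59, 0, -1]])

```text
clock: 52.3
eef_pos: [0.446, -0.2482, 0.051]
tool_rot: [1.0, -0.0, 0.001, 0.0]
ft_force: [1.0, 0.8, -0.2]
grip_width: 0.0467
```

Emit:
carry_out(moves=[[0, 0, 0.02, 0, -1], [0, 0, 0.02, 0, -1], [0, 0, 0.02, 0, -1]])

```text
clock: 52.6
eef_pos: [0.4458, -0.2482, 0.0487]
tool_rot: [1.0, -0.0, 0.0, 0.0]
ft_force: [0.3, 0.4, -0.8]
grip_width: 0.0466
```

Emit:
carry_out(moves=[[0, 0, 0.015, 0, -1], [0, 0, 0.015, 0, -1], [0, 0, 0.015, 0, -1]])

```text
clock: 52.9
eef_pos: [0.4457, -0.2482, 0.0486]
tool_rot: [1.0, -0.0, 0.001, 0.0]
ft_force: [-3.3, 1.9, 10.6]
grip_width: 0.0463
```

Emit:
carry_out(moves=[[0, 0, -0.015, 0, -1], [0, 0, -0.015, 0, 0], [0, 0, -0.015, 0, 0.3], [0, 0, -0.015, 0, 0.6], [0, 0, -0.015, 0, 1], [0, 0, -0.015, 0, 1], [0, 0, -0.015, 0, 1], [0, 0, -0.015, 0, 1], [0, 0, -0.3, 0, 1], [0, 0, -0.6, 0, 1], [0, 0, -1, 0, 1], [0, 0, -1, 0, 1], [0, 0, -1, 0, 1]])

```text
clock: 54.2
eef_pos: [0.4462, -0.2484, 0.148]
tool_rot: [1.0, -0.0, 0.001, 0.001]
ft_force: [-0.4, -0.4, -0.4]
grip_width: 0.0854
```

Emit:
carry_out(moves=[[-0.2, 0, -0.4, 0, 1], [-0.5, -0.3, -0.8, 0, 1], [-0.8, -0.6, -1, 0, 1], [-0.8, -0.6, -1, 0, 1], [-0.8, -0.6, -1, 0, 1], [-0.8, -0.6, -1, 0, 1], [-0.8, -0.6, -1, 0, 1]])

```text
clock: 54.9
eef_pos: [0.3656, -0.1883, 0.2453]
tool_rot: [1.0, -0.0, -0.001, -0.001]
ft_force: [-0.2, -0.9, 0.0]
grip_width: 0.0853
```

```bash
python3 - <<'E'
from h import *
o=bot.get_obs();print(o["eef_pos"],o["grip_width"],o["ft_force"])
for n in ("wrist","scene","top"): cv2.imwrite(f"pics/{n}21.png",imaging.camera(n)[:,:,::-1])
E
```

```text
[ 0.36562703 -0.18828491  0.24528604] 0.08530723676312209 [-0.17180387 -0.8780038   0.02611518]
```

View pics/wrist21.png

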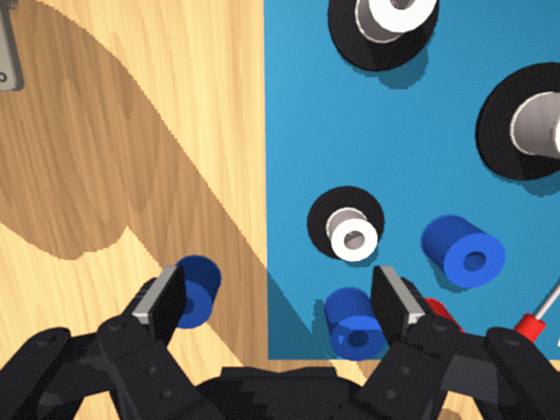

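View pics/scene21.png

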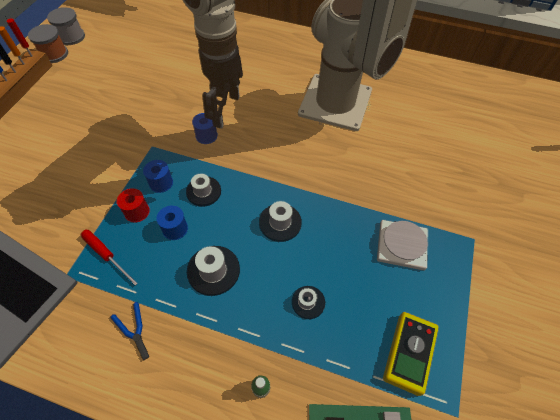

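View pics/top21.png

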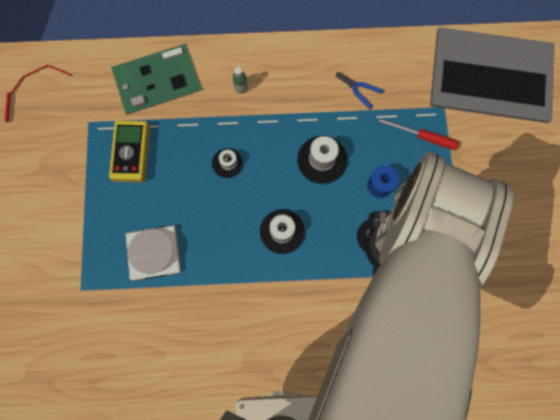

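```bash
python3 - <<'E'
from h import *
for n,T in (("scene",170),("top",165)):
    m=imaging.camera_model(n);im=cv2.imread(f"pics/{n}21.png")
    for k,c,z,h in (("T",(.643,.104),.04,13),("S",(.4455,-.2445),.05,14),("M",(.467,-.0225),.06,16),("L",(.643,-.131),.07,18)):
        if n=="top" and k=="S": continue
        s=proj(m,(*c,z)).astype(int); print(n,k,c); flange(im,m,s,z,h,T)
m=imaging.camera_model("wrist");im=cv2.imread("pics/wrist21.png");print("S wrist");flange(im,m,(354,240),.05,28,225)
E
```

```text
scene T (0.643, 0.104)
flange [307.1 296.7  16.2  17.2] [0.6445 0.1    0.04  ] dia mm [36.3 38.4]
scene S (0.4455, -0.2445)
flange [199.6 180.8  14.   17.6] [ 0.4448 -0.2463  0.05  ] dia mm [36.5 45.8]
scene M (0.467, -0.0225)
flange [280.3 210.6  18.7  21.9] [ 0.4669 -0.0222  0.06  ] dia mm [45.  52.8]
scene L (0.643, -0.131)
flange [208.9 259.2  24.9  28.5] [ 0.6445 -0.1288  0.07  ] dia mm [56.2 64.2]
top T (0.643, 0.104)
flange [226.8 157.6  14.6  15.2] [0.643  0.0977 0.04  ] dia mm [35.1 36.8]
top M (0.467, -0.0225)
flange [281.8 226.8  22.9  23.1] [ 0.4655 -0.0248  0.06  ] dia mm [51.6 52.2]
top L (0.643, -0.131)
flange [323.9 149.   24.8  25.9] [ 0.6427 -0.1308  0.07  ] dia mm [58.3 60.9]
S wrist
flange [353.8 239.4  41.7  45.4] [ 0.4459 -0.2468  0.05  ] dia mm [45.7 49.7]
```

```bash
python3 - <<'E'
from workcell import bot, order
print(bot.get_obs()["clock"]); print(order.job_done())
E
```

```text
55.05
the job is handed in; nothing more can be done
None
```

All four reels are back on their own stands, and I handed the job in at 55 s of the 131 s allowed; no verdict was reported.

- **What I did:** I parked the tiny reel on the scale pan, moved the medium reel to its stand, then put the tiny reel on its own. I did the same with the small reel parked while the large one moved.
- **Final pictures:** the pan is empty, the multimeter stands where it was, and the blue and red look-alikes were left alone. The gripper is open and clear of everything.
- **Seating:** the measured reel centres are about 2 to 3 mm from the stand pins for small, medium and large. The tiny reel is 4 to 6 mm off its pin, inside the 8 mm of play.
- **Flatness:** in each case the reel met its stand about 24 mm lower than if it had caught on the pin tip. I did not measure tilt separately.
- **Checks that disagreed:** the camera views differ from each other by 2 to 3 mm. The top camera could not see the small reel at the end because the arm blocked it, so I checked that reel with the scene and wrist cameras only.

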